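# Right the fallen oil bottle against the toolbox

## Robot

A 6-joint arm with a two-finger parallel gripper is mounted at the origin on the work surface. World frame = base frame: x ahead of the robot, y to its left, z up, the work surface at z = 0. Lengths are in m, angles in rad, forces in N, time in s.
With the tool pointing down it reaches from about 0.3 to 0.775 m from the base axis. Payload 14.6 kg.
Tool frame: the origin (TCP) lies at the very end of the fingers, on their centre line; the grasp point (between the pads) lies ctrl.grasp_offset behind it (ctrl.grasp_offset is the distance from the TCP to the grasp point, in m); z points along the fingers, y is the direction in which the jaws open and shut (so a half turn about z gives the same grasp; the last joint's range is limited). The gripper opens to 94 mm and grips with 3 to 60 N. Pads are 16 mm wide; open, the fingers measure 119 mm over their backs; the gripper's body (75 mm by 177 mm) begins 78 mm behind the grasp point.
Start: joints at [-0.067, 0.3, 1.521, -0, 1.321, -0.067], TCP at [0.55, -0, 0.167] pointing down, gripper open.
Joint ranges: [-3.03, 3.03], [-0.79, 2.21], [0.23, 2.52], [-1.04, 4.18], [0, 3.07], [-2.55, 2.55]. Speed limits (rad/s): [2.22, 2.22, 2.57, 3.14, 3.14, 3.14].

## Interface

Orientations are given as [roll, pitch, yaw] about the fixed x, y, z axes, in that order (R = Rz(yaw) Ry(pitch) Rx(roll)).
In Python, from station import ctrl gives the robot as it stands. The module is installed in compiled form; this text tells all that it offers.
- The arm moves only by the tool carry_out, never from a script. Its argument "deltas" is a list of rows, each an object of numbers: "x", "y", "z": the shift along the tool's x, y, z in units of 0.02 m (1.0 is 0.02 m); "wx", "wy", "wz": the turn, a rotation vector about the tool's x, y, z in units of 0.08 rad (1.0 is 0.08 rad); "jaw": the opening in per cent of the stroke, from 0 (shut) to 100 (fully open). A call has 1 to 12 rows; each row shifts and turns the commanded pose from where the row before left it, along the tool's axes as they then stand; what a row does not reach is not made up. A row lasts 1/12 s, in which the tool goes at most 41.7 mm and 7.16 degrees, less where a joint would pass 70% of its speed; a pose out of reach is approached as far as the arm can. A call with a number of a shift or a turn outside -1 to 1 is refused whole. A call with a gripper value outside its range is refused whole. The fingers move at their own pace and stop on an object; "squeeze" is the grip in N (left out, the last holds). Time passes only in rows, so rows that do not move let the fingers close. It gives the time, the measured TCP pose, the force and the opening at its end, in the units of the state.
- ctrl.get_obs(): the state, without advancing time (a new reading comes with each control period).
- ctrl.camera(name): name is "scene" or "side" or "wrist"; returns the picture (420x560x3 uint8, blue, green, red); there is no depth.
- ctrl.camera_params(name): a dict with "mtx" (3x3 intrinsics, pixels), "dist" ([k1, k2, p1, p2, k3] as OpenCV has them; the pictures are not rectified), "origin" and "attitude" of the camera in the world. Camera axes: x right, y down, z forward; pixel columns grow to the right and rows downward; lengths in m; the calibration is good to about 2 mm. A picture is of the moment at which its call begins: read the wrist's pose just before it. camera_params takes no time and is no camera call; for the wrist camera it gives the pose at the moment of the call.
- ctrl.hand_in(): hands the job in, once; it reports no verdict.
Trained networks look in the newest picture that a camera, given by its name, has taken for a name from the list of things; names that differ only in an ending like _2 or _b are one class to them, and where a whole thing is asked for, a point or a joint stands for the part that bears it (a point fixed in the world has none). Each returns a list of dicts, best first, with "conf" (0 to 1); they miss things now and then, are a little off and sometimes report something else, mostly with a low value. They report only what shows in the picture. A call takes as long as a camera call.
- ctrl.boxes_of(camera, label): "rect" ([left, top, right, bottom] in pixels, round what is visible of it).
- ctrl.mark_of(camera, label): "position" ([row, column] in pixels: a listed point, or the origin of a listed thing).
The state is a dict: "time_s": time; "qpos": joint angles; "joint_vel": joint speeds; "tau": joint torques, N m; "ee_pos": TCP position; "eef_rot": TCP orientation; "force": force on the tool from outside, world axes, zero at the start; "moment": the same for the moment, N m; "grip_width": finger opening in m.
Only numpy, scipy, OpenCV 4.12 (cv2) and the standard library are available. Lean on these libraries where they do the work, as an engineer would, in place of code of your own. Each camera call takes 0.05 s, during which the arm holds its last target.

## Task

The square oil bottle has fallen over on the pit table, its foot towards the plain back of the toolbox. Without picking it up, slide it until its foot is braced against the toolbox, then push its spout end up and over towards the toolbox until the bottle stands upright on its foot. Leave it standing snug against the back of the toolbox, let go of it, and leave the other things where they are.

Things in the scene. Friction and masses are not known exactly. Their poses are not given: they have to be found in the camera images.
- bottle: Fallen square plastic oil bottle, about 0.2 kg, 185 mm long: body 60 x 60 mm, 110 mm long, edges rounded 5 mm, then a shoulder and a slim spout. Origin: centre of its flat foot. Its x axis runs from foot to spout: level while it lies on a flat side (axis 30 mm above the table), straight up when it stands. The foot starts 20 to 90 mm from the toolbox, square to it within 13 degrees.
- bottle_tip (a point): Centre of the spout's end, 185 mm from the foot along the bottle's x axis; same axes as the bottle. Shoulder: cone 18 mm long, radius 28 to 13 mm; spout: 57 mm long, round, tapering from radius 10 mm to 6 mm at the tip, whose underside is 24 mm above the table while the bottle lies.
- toolbox: Heavy grey steel toolbox, fixed; its plain flat back, 360 mm wide and 144 mm high, is the wall. Origin: foot of that back at its middle, on the table. x runs along the wall, y points into the box (square to the wall, away from the bottle), z up. The box reaches 170 mm behind the wall; a bar handle on its lid reaches 181 mm above the table.
- can_mid (a point): Bystander: standing dark spray can, 52 mm in diameter, 120 mm high, near the wall; the point is its centre, half-way up; z axis up.
- jar_mid (a point): Bystander: small round white jar, 44 mm in diameter, 50 mm high, standing near the wall; the point is its centre; z axis up.
- wheel_a: Bystander: spare tyre lying flat, 62 mm in diameter, 28 mm high; origin at the centre of its underside.
- tape_roll: Bystander: black tape roll lying flat, 90 mm in diameter, 20 mm high; origin at the centre of its underside.

How it is judged:
On the way:
1. the bottle is half up (its axis 30 to 65 degrees from vertical) with its foot low, within 60 mm of the toolbox, and pressing on the toolbox (angle between bottle's own x axis and vertical between 0.52 and 1.13 rad and y of bottle in the frame of toolbox above -0.06 m and height (world z) of bottle below 0.05 m and contact force between bottle and toolbox above 0.2 N), for 0.05 s.
At the end, for the whole second after the job is handed in: The bottle stands upright on its foot on the table (within 5 degrees), snug against the toolbox's back: the centre of its foot no more than 38 mm from it (30 mm when flush) and within its width; at rest and untouched (angle between bottle's own x axis and vertical below 0.09 rad and height (world z) of bottle_tip above 0.175 m and height (world z) of bottle below 0.005 m and y of bottle in the frame of toolbox between -0.038 and -0.02 m and x of bottle in the frame of toolbox between -0.16 and 0.16 m and linear speed of bottle below 0.02 m/s).
It fails at once if the bottle is picked up: the centre of its foot is more than 65 mm above the table (height (world z) of bottle above 0.065 m).
It fails at once if a bystander (spray can, jar, tyre, tape roll) is moved more than 30 mm (distance of any of can_mid, jar_mid, wheel_a, tape_roll from where it was at the start of the episode above 0.03 m).
It also fails if it takes over 50 s, if anything falls off the work surface, if the arm or the gripper's body presses on something with over 40 N, if the wrist force passes 120 N, or if a joint passes its speed limit or range.

## Working session

There is one attempt and no reset: what is moved stays moved. The work goes in short steps, Python scripts to look and compute and a tool call to move; the robot and the scene stay as the last step left them, time stands still between calls to the robot, and variables do not carry over. Pictures are saved under pics/ and viewed, and the job is handed in when it is done.

Besides the shell and the picture viewer there is one more tool, called after "Emit:" by a JSON object that holds its "api" and its "payload". carry_out: Moves the arm, as the interface text tells. Its arguments: {"type":"object","properties":{"deltas":{"type":"array"},"squeeze":{"type":"number"}},"required":["deltas"]}

```bash
mkdir -p pics; ls
python3 - <<'E'
from station import ctrl
import cv2
o=ctrl.get_obs(); print(o, ctrl.grasp_offset)
for c in ["scene","side","wrist"]:
    im=ctrl.camera(c); cv2.imwrite(f"pics/a_{c}.png",im)
    p=ctrl.camera_params(c); print(c,p)
    for l in ["bottle","bottle_tip","toolbox","can_mid","jar_mid","wheel_a","tape_roll"]:
        if c=="wrist" and l not in("bottle","bottle_tip"): continue
        print(l,[(round(d["conf"],2),[round(float(v)) for v in d["position"]]) for d in ctrl.mark_of(c,l)[:2]])
E
```

```text
pics
{'time_s': 0.0, 'qpos': array([-6.66034097e-02,  3.00437673e-01,  1.52155385e+00,  2.81582637e-06,
        1.32066347e+00, -6.66051657e-02]), 'joint_vel': array([-3.98210786e-05, -1.92413670e-03,  4.18749710e-04, -3.36284066e-04,
        5.68435310e-04, -2.22027262e-03]), 'tau': array([-1.53750298e-03, -5.31805658e+01, -3.52735734e+01,  7.07558286e-02,
        2.43994006e-02, -4.79655944e-05]), 'ee_pos': array([5.49718358e-01, 1.48214898e-05, 1.66816195e-01]), 'eef_rot': array([-3.14053285e+00, -7.34264329e-05,  1.57079735e+00]), 'force': array([-0.41349597,  0.05159884,  0.382775  ]), 'moment': array([ 0.03848914, -0.05961252,  0.00594177]), 'grip_width': 0.09410710259012582} 0.0188
scene {'mtx': array([[387.94253064,   0.        , 279.51279675],
       [  0.        , 387.94253064, 208.56049322],
       [  0.        ,   0.        ,   1.        ]]), 'dist': array([0.01932163, 0.        , 0.        , 0.        , 0.        ]), 'origin': array([1.15680616, 0.12690913, 0.58257456]), 'attitude': array([-2.26428638,  0.01522142,  1.67661435])}
bottle [(0.84, [225, 373])]
bottle_tip [(
[... 499 characters left out ...]
ude': array([-2.20661923,  0.02083743, -0.55002293])}
bottle [(0.85, [189, 241])]
bottle_tip [(0.91, [230, 274])]
toolbox [(0.85, [186, 230])]
can_mid [(0.55, [168, 294])]
jar_mid [(0.68, [199, 172])]
wheel_a [(0.75, [226, 348])]
tape_roll [(0.82, [333, 296]), (0.63, [227, 350])]
wrist {'mtx': array([[327.65225235,   0.        , 278.01873903],
       [  0.        , 327.65225235, 206.11467517],
       [  0.        ,   0.        ,   1.        ]]), 'dist': array([-0.07075328,  0.        ,  0.        ,  0.        ,  0.        ]), 'origin': array([0.54936599, 0.07224001, 0.38461245]), 'attitude': array([ 2.89411022e+00, -7.87487113e-04, -1.08215209e-03])}
bottle []
bottle_tip [(0.75, [122, 252])]
```

View pics/a_scene.png

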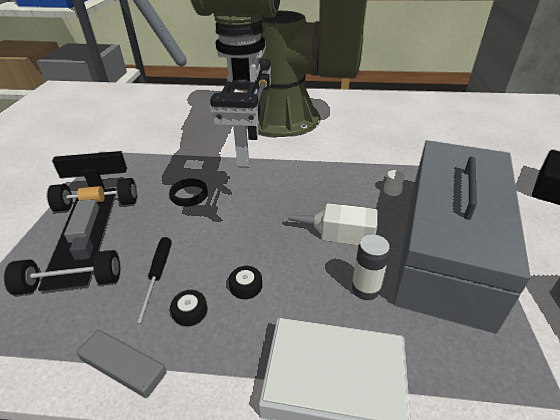

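View pics/a_side.png

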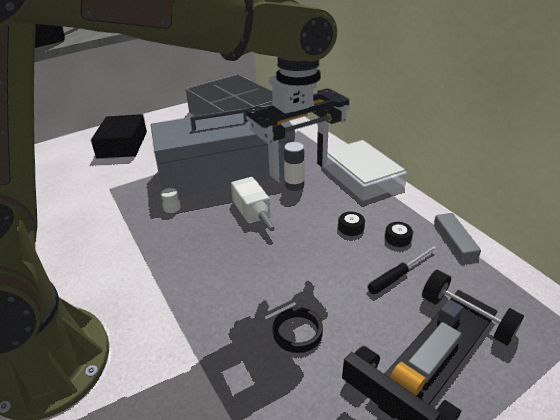

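View pics/a_wrist.png

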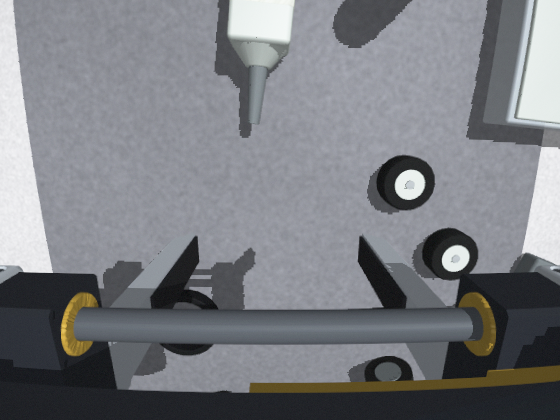

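```bash
cat > h.py <<'E'
import numpy as np, cv2
from scipy.spatial.transform import Rotation as Ro
from station import ctrl
def ray(c,rc,p=None):
    p=p or ctrl.camera_params(c)
    u=cv2.undistortPoints(np.array([[[rc[1],rc[0]]]],float),p["mtx"],p["dist"])[0,0]
    R=Ro.from_euler("xyz",p["attitude"]).as_matrix()
    return np.array(p["origin"]), R@np.array([u[0],u[1],1.])
def onz(c,rc,z,p=None):
    o,d=ray(c,rc,p); return o+d*(z-o[2])/d[2]
def tri(l):
    A=np.zeros((3,3));b=np.zeros(3)
    for o,d in l:
        d=d/np.linalg.norm(d);P=np.eye(3)-np.outer(d,d);A+=P;b+=P@o
    x=np.linalg.solve(A,b)
    return x,[np.linalg.norm((np.eye(3)-np.outer(d,d)/(d@d))@(x-o)) for o,d in l]
def proj(c,X,p=None):
    p=p or ctrl.camera_params(c)
    R=Ro.from_euler("xyz",p["attitude"]).as_matrix()
    Xc=(np.atleast_2d(X)-p["origin"])@R
    return cv2.projectPoints(Xc,np.zeros(3),np.zeros(3),p["mtx"],p["dist"])[0][:,0]
E
python3 - <<'E'
from h import *
np.set_printoptions(precision=4,suppress=True)
Z=dict(bottle=.03,bottle_tip=.03,toolbox=0,can_mid=.06,jar_mid=.025,wheel_a=0,tape_roll=0)
S=dict(bottle=[225,373],bottle_tip=[217,287],toolbox=[239,402],can_mid=[270,368],jar_mid=[182,395],wheel_a=[288,245],tape_roll=[191,186])
D=dict(bottle=[189,241],bottle_tip=[230,274],toolbox=[186,230],can_mid=[168,294],jar_mid=[199,172],wheel_a=[226,348],tape_roll=[333,296])
for k in Z: print(k,onz("scene",S[k],Z[k]),onz("side",D[k],Z[k]),*tri([ray("scene",S[k]),ray("side",D[k])]))
E
```

```text
bottle [0.5332 0.2503 0.03  ] [0.5359 0.252  0.03  ] [0.535  0.2499 0.0315] [np.float64(4.438129270317073e-05), np.float64(4.4381292703125546e-05)]
bottle_tip [0.5236 0.0675 0.03  ] [0.5231 0.0643 0.03  ] [0.5235 0.0668 0.029 ] [np.float64(0.00101399518369733), np.float64(0.001013995183697381)]
toolbox [0.5387 0.3145 0.    ] [0.5361 0.3231 0.    ] [0.5358 0.317  0.0007] [np.float64(0.0032379593373182505), np.float64(0.0032379593373181867)]
can_mid [0.687  0.2256 0.06  ] [0.6756 0.2222 0.06  ] [0.6805 0.2279 0.0544] [np.float64(0.001516598020640397), np.float64(0.001516598020640371)]
jar_mid [0.3658 0.3163 0.025 ] [0.3734 0.3148 0.025 ] [0.3722 0.3138 0.0277] [np.float64(0.0018315652571613498), np.float64(0.0018315652571613279)]
wheel_a [0.6996 0.0039 0.    ] [0.6939 0.0153 0.    ] [0.6954 0.0084 0.0007] [np.float64(0.006010512066392227), np.float64(0.006010512066392354)]
tape_roll [ 0.4129 -0.1959  0.    ] [ 0.4246 -0.1813 -0.    ] [ 0.422  -0.1895  0.0088] [np.float64(0.0024005048659851056), np.float64(0.0024005048659851373)]
```

Run:
```python
from h import *
np.set_printoptions(precision=4,suppress=True)
im=cv2.imread("pics/a_scene.png"); cv2.imwrite("pics/b1.png",cv2.resize(im[130:330,260:540],None,fx=2.8,fy=2.8,interpolation=cv2.INTER_CUBIC))
im=cv2.imread("pics/a_side.png"); cv2.imwrite("pics/b2.png",cv2.resize(im[90:260,130:380],None,fx=3.2,fy=3.2,interpolation=cv2.INTER_CUBIC))
for rc in [(142,428),(256,402)]: print(onz("scene",rc,.144))
print(onz("scene",(302,398),0)); print(onz("side",(148,153),.144))
```

```text
[0.3771 0.3651 0.144 ]
[0.7292 0.2631 0.144 ]
[0.7047 0.2854 0.    ]
[0.3666 0.3763 0.144 ]
```

View pics/b1.png

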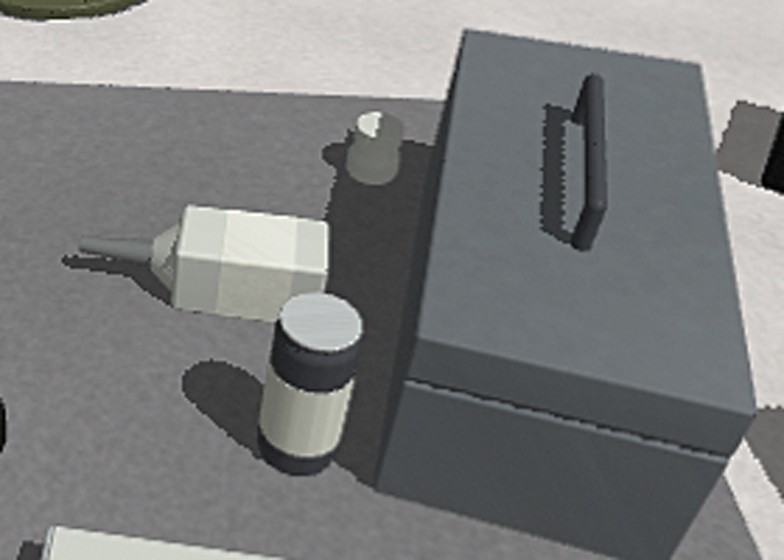

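View pics/b2.png

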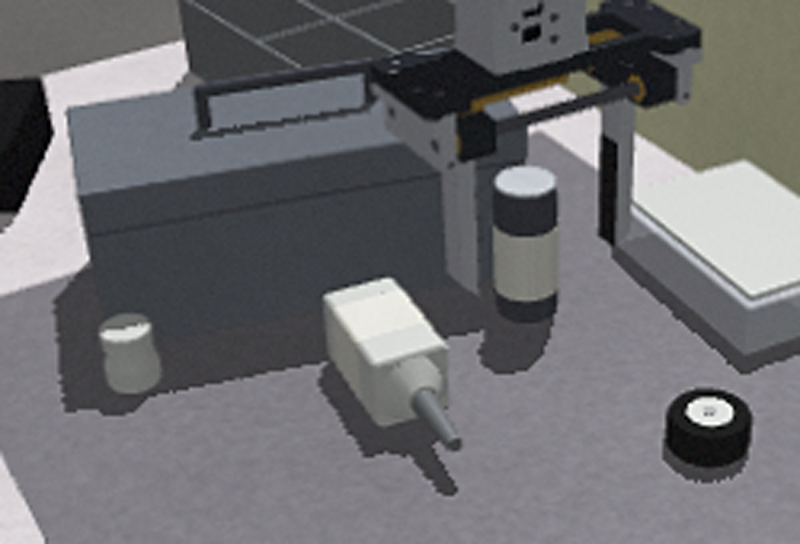

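Run:
```python
from h import *
np.set_printoptions(precision=4,suppress=True)
print(onz("scene",(140.7,426),.144),onz("scene",(250.7,409.3),.144),onz("scene",(304.3,395),0),onz("side",(151,155),.144),tri([ray("side",(151,155)),ray("scene",(140.7,426))]))
```

```text
[0.3717 0.3618 0.144 ] [0.7168 0.2758 0.144 ] [0.7103 0.2794 0.    ] [0.366  0.3583 0.144 ] (array([0.3671, 0.3631, 0.1414]), [np.float64(4.2766452220694254e-07), np.float64(4.276645220934248e-07)])
```

Emit:
{"api": "carry_out", "payload": {"deltas": [{"x":0.7,"y":-0.2,"jaw":40},{"x":0.8,"y":-0.2,"jaw":40},{"x":0.8,"y":-0.2,"jaw":40},{"x":0.8,"y":-0.2,"jaw":40},{"x":0.8,"y":-0.2,"jaw":40},{"x":0.8,"y":-0.2,"jaw":40},{"x":0.55,"wz":0.8,"jaw":40},{"z":0.8,"jaw":40},{"z":0.8,"jaw":40},{"z":0.8,"jaw":40},{"z":0.8,"jaw":40},{"jaw":40}], "squeeze": 20}}

```text
invalid input
```

Run:
```python
from h import *
np.set_printoptions(precision=4,suppress=True)
o=ctrl.get_obs(); print(o["ee_pos"],o["eef_rot"],o["grip_width"])
for c in ["scene","side","wrist"]:
    cv2.imwrite(f"pics/c_{c}.png",ctrl.camera(c))
for c in ["wrist"]:
  for l in ["bottle","bottle_tip"]:
    p=ctrl.camera_params(c)
    print([(round(d["conf"],2),d["position"],onz(c,d["position"],.03,p)) for d in ctrl.mark_of(c,l)[:2]])
```

```text
[ 0.55   -0.      0.1673] [-3.1415 -0.      1.5708] 0.0938831675233471
[]
[(0.61, [123.5, 254.3], array([0.5246, 0.0725, 0.03  ]))]
```

View pics/c_wrist.png

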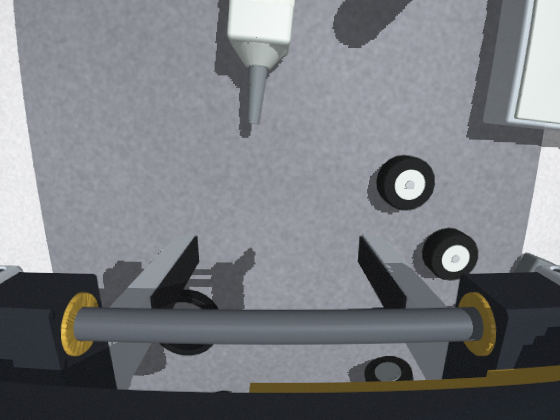

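View pics/c_scene.png

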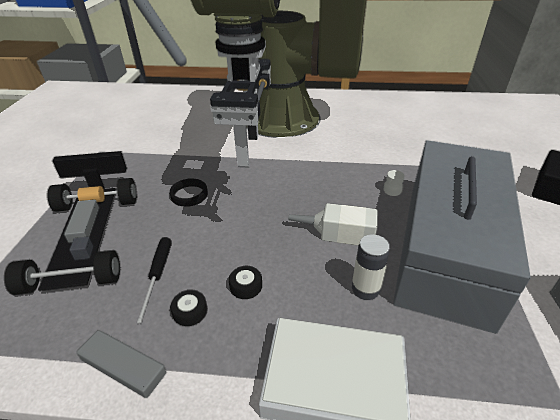

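Emit:
{"api": "carry_out", "payload": {"deltas": [{"x":0.7,"y":-0.2,"z":0,"wx":0,"wy":0,"wz":0,"jaw":40},{"x":0.8,"y":-0.2,"z":0,"wx":0,"wy":0,"wz":0,"jaw":40},{"x":0.8,"y":-0.2,"z":0,"wx":0,"wy":0,"wz":0,"jaw":40},{"x":0.8,"y":-0.2,"z":0,"wx":0,"wy":0,"wz":0,"jaw":40},{"x":0.8,"y":-0.2,"z":0,"wx":0,"wy":0,"wz":0,"jaw":40},{"x":0.8,"y":-0.2,"z":0,"wx":0,"wy":0,"wz":0,"jaw":40},{"x":0.55,"y":0,"z":0,"wx":0,"wy":0,"wz":0.8,"jaw":40},{"x":0,"y":0,"z":0.8,"wx":0,"wy":0,"wz":0,"jaw":40},{"x":0,"y":0,"z":0.8,"wx":0,"wy":0,"wz":0,"jaw":40},{"x":0,"y":0,"z":0.8,"wx":0,"wy":0,"wz":0,"jaw":40},{"x":0,"y":0,"z":0.8,"wx":0,"wy":0,"wz":0,"jaw":40},{"x":0,"y":0,"z":0,"wx":0,"wy":0,"wz":0,"jaw":40}], "squeeze": 20}}

```text
time_s: 2.2
ee_pos: [0.5245, 0.1048, 0.1006]
eef_rot: [-3.137, 0.001, 1.507]
force: [0.3, 0.9, -0.4]
grip_width: 0.0376
```

```bash
cat > snap.py <<'E'
import sys
from h import *
np.set_printoptions(precision=4,suppress=True)
n=sys.argv[1]
o=ctrl.get_obs(); print(o["time_s"],o["ee_pos"],o["eef_rot"],o["grip_width"],o["force"],o["qpos"])
for c in sys.argv[2].split(","):
    p=ctrl.camera_params(c)
    cv2.imwrite(f"pics/{n}_{c}.png",ctrl.camera(c))
E
python3 snap.py d wrist,scene
```

```text
2.2 [0.5245 0.1048 0.1006] [-3.1372  0.0009  1.5069] 0.03758838429037489 [ 0.3472  0.8961 -0.377 ] [ 0.1288  0.3342  1.6383 -0.      1.1735  0.1927]
```

View pics/d_wrist.png

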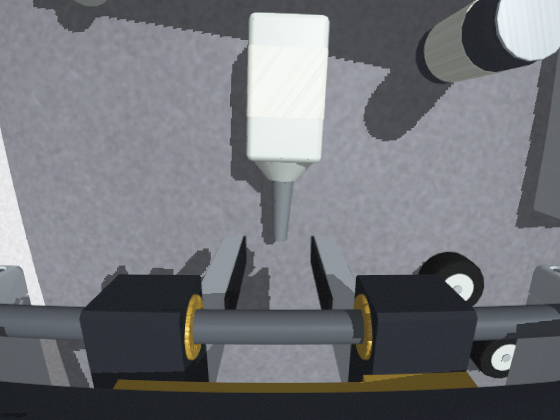

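View pics/d_scene.png

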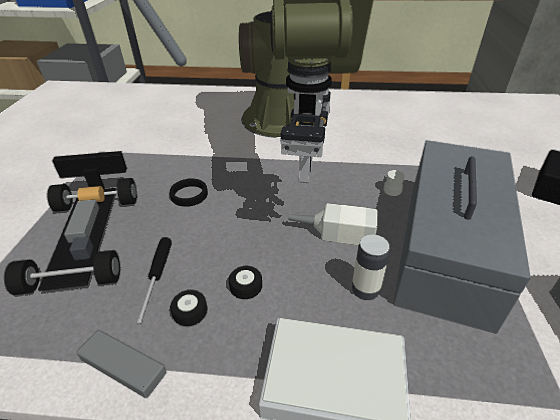

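Emit:
{"api": "carry_out", "payload": {"deltas": [{"x":0,"y":0,"z":0.8,"wx":0,"wy":0,"wz":0,"jaw":40},{"x":0,"y":0,"z":0.8,"wx":0,"wy":0,"wz":0,"jaw":40},{"x":0,"y":0,"z":0.8,"wx":0,"wy":0,"wz":0,"jaw":40},{"x":0,"y":0,"z":0.8,"wx":0,"wy":0,"wz":0,"jaw":40},{"x":0,"y":0,"z":0.8,"wx":0,"wy":0,"wz":0,"jaw":40},{"x":0,"y":0,"z":0.4,"wx":0,"wy":0,"wz":0,"jaw":40},{"x":0,"y":0,"z":0,"wx":0,"wy":0,"wz":0,"jaw":28},{"x":0,"y":0,"z":0,"wx":0,"wy":0,"wz":0,"jaw":28},{"x":0,"y":0,"z":0,"wx":0,"wy":0,"wz":0,"jaw":28},{"x":0.3,"y":0,"z":0,"wx":0,"wy":0,"wz":0,"jaw":28},{"x":0.3,"y":0,"z":0,"wx":0,"wy":0,"wz":0,"jaw":28}]}}

```text
time_s: 3.22
ee_pos: [0.5273, 0.1174, 0.0162]
eef_rot: [3.14, -0.0, 1.506]
force: [-0.1, 0.4, -0.1]
grip_width: 0.0264
```

```bash
python3 snap.py e wrist,side
```

```text
3.2167 [0.5273 0.1174 0.0162] [ 3.1402 -0.0004  1.5062] 0.026426664286829105 [-0.1028  0.3867 -0.1374] [0.1512 0.4521 1.694  0.0001 0.9941 0.2158]
```

View pics/e_wrist.png

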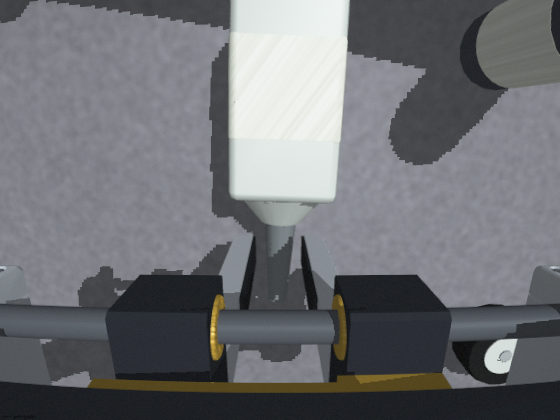

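View pics/e_side.png

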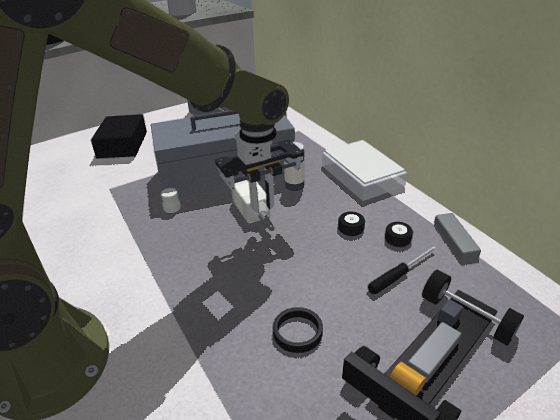

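Emit:
{"api": "carry_out", "payload": {"deltas": [{"x":0.3,"y":0,"z":0,"wx":0,"wy":0,"wz":0,"jaw":28},{"x":0.3,"y":0,"z":0,"wx":0,"wy":0,"wz":0.2,"jaw":28},{"x":0.3,"y":0,"z":0,"wx":0,"wy":0,"wz":0.3,"jaw":28},{"x":0.3,"y":0,"z":0,"wx":0,"wy":0,"wz":0.3,"jaw":28},{"x":0.3,"y":0,"z":0,"wx":0,"wy":0,"wz":0.3,"jaw":28},{"x":0.3,"y":0,"z":0,"wx":0,"wy":0,"wz":0.3,"jaw":28},{"x":0.3,"y":0,"z":0,"wx":0,"wy":0,"wz":0.3,"jaw":28},{"x":0.3,"y":0,"z":0,"wx":0,"wy":0,"wz":0.3,"jaw":28},{"x":0,"y":0,"z":0,"wx":0,"wy":0,"wz":0.2,"jaw":28}]}}

```text
time_s: 4.07
ee_pos: [0.5326, 0.1656, 0.0154]
eef_rot: [3.141, -0.0, 1.33]
force: [-0.3, 0.5, -0.6]
grip_width: 0.0263
```

```bash
python3 snap.py f wrist,scene
```

```text
4.0667 [0.5326 0.1656 0.0154] [ 3.1414 -0.0002  1.3303] 0.026281475206273903 [-0.2931  0.4973 -0.5924] [0.2358 0.4875 1.6419 0.0001 1.0121 0.4762]
```

View pics/f_wrist.png

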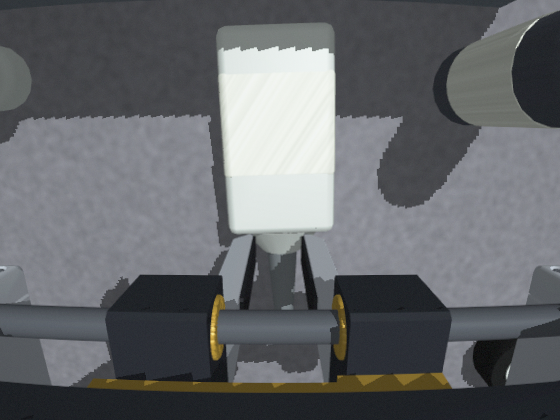

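View pics/f_scene.png

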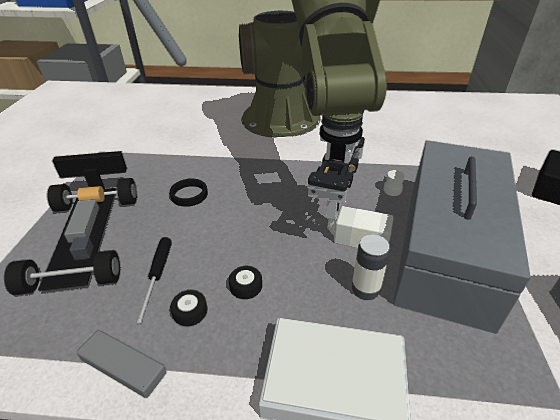

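Emit:
{"api": "carry_out", "payload": {"deltas": [{"x":0.2,"y":0,"z":0,"wx":0,"wy":0,"wz":0,"jaw":28},{"x":0.2,"y":0,"z":0,"wx":0,"wy":0,"wz":0,"jaw":28},{"x":0.2,"y":0,"z":0,"wx":0,"wy":0,"wz":0,"jaw":28},{"x":0.1,"y":0,"z":0,"wx":0,"wy":0,"wz":0,"jaw":28}]}}

```text
time_s: 4.5
ee_pos: [0.5361, 0.1786, 0.0154]
eef_rot: [3.141, -0.0, 1.331]
force: [0.1, -0.3, 0.8]
grip_width: 0.0263
```

```bash
python3 snap.py g wrist
```

```text
4.5 [0.5361 0.1786 0.0154] [ 3.1415 -0.0001  1.3312] 0.02628621897935582 [ 0.0815 -0.3427  0.7924] [ 0.2568  0.5014  1.6202 -0.      1.0198  0.4965]
```

View pics/g_wrist.png

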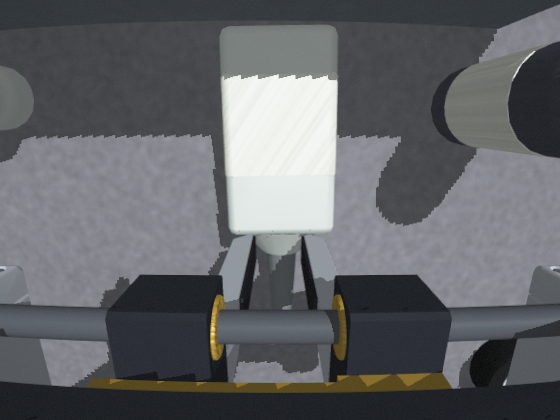

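Emit:
{"api": "carry_out", "payload": {"deltas": [{"x":0.1,"y":0,"z":0,"wx":0,"wy":0,"wz":0,"jaw":28},{"x":0.1,"y":0,"z":0,"wx":0,"wy":0,"wz":0,"jaw":28},{"x":0.1,"y":0,"z":0,"wx":0,"wy":0,"wz":0,"jaw":28}]}}

```text
time_s: 4.8
ee_pos: [0.5373, 0.1841, 0.0153]
eef_rot: [-3.142, 0.0, 1.331]
force: [-0.4, -0.9, -0.1]
grip_width: 0.0264
```

Emit:
{"api": "carry_out", "payload": {"deltas": [{"x":0.1,"y":0,"z":0,"wx":0,"wy":0,"wz":0,"jaw":28},{"x":0.1,"y":0,"z":0,"wx":0,"wy":0,"wz":0,"jaw":28}]}}

```text
time_s: 4.97
ee_pos: [0.5383, 0.1881, 0.0153]
eef_rot: [-3.142, -0.0, 1.331]
force: [0.0, -0.7, -0.1]
grip_width: 0.0264
```

```bash
python3 snap.py i wrist
```

```text
4.9667 [0.5383 0.1881 0.0153] [-3.1415 -0.      1.3308] 0.026398251880819953 [ 0.0165 -0.7423 -0.1337] [0.2719 0.5114 1.6046 0.0001 1.0256 0.5118]
```

View pics/i_wrist.png

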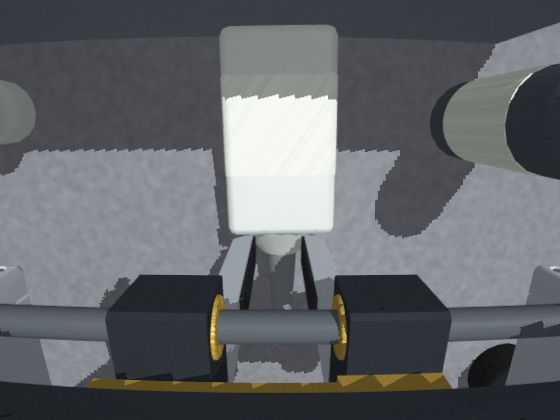

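Run:
```python
from h import *
np.set_printoptions(precision=4,suppress=True)
# wall base line from wrist pixels
for rc in [(42,100),(40,450)]: print(onz("wrist",rc,0))
m=np.array([.5415,.319]);n=np.array([.2366,.9716]);t=np.array([.9716,-.2366])
for z in(0,.055,.06): 
  q=m+.03*t; print(z,proj("wrist",[[*q,z]]))
# foot top edge at z .055 row 26 
q=onz("wrist",(26,279),.055); print(q,(q[:2]-m)@n)
for rc in [(42,100),(40,450)]: print((onz("wrist",rc,0)[:2]-m)@n)
```

```text
[0.4513 0.3411 0.    ]
[ 0.6808  0.2859 -0.    ]
0 [[282.1077  37.9836]]
0.055 [[283.5138  10.1941]]
0.06 [[283.688    6.7599]]
[0.5667 0.3052 0.055 ] -0.007456467917690048
0.00016284441681982623
0.0008154082391000186
```

Emit:
{"api": "carry_out", "payload": {"deltas": [{"x":0.1,"y":0,"z":0,"wx":0,"wy":0,"wz":0,"jaw":28},{"x":0.1,"y":0,"z":0,"wx":0,"wy":0,"wz":0,"jaw":28},{"x":0.1,"y":0,"z":0,"wx":0,"wy":0,"wz":0,"jaw":28},{"x":0.05,"y":0,"z":0,"wx":0,"wy":0,"wz":0,"jaw":28}]}}

```text
time_s: 5.35
ee_pos: [0.5398, 0.1948, 0.0153]
eef_rot: [-3.141, 0.0, 1.331]
force: [-3.2, -4.8, 2.0]
grip_width: 0.026
```

Emit:
{"api": "carry_out", "payload": {"deltas": [{"x":0.05,"y":0,"z":0,"wx":0,"wy":0,"wz":0,"jaw":28},{"x":0.05,"y":0,"z":0,"wx":0,"wy":0,"wz":0,"jaw":28}]}}

```text
time_s: 5.52
ee_pos: [0.5396, 0.1952, 0.0152]
eef_rot: [-3.14, 0.003, 1.331]
force: [-8.6, -17.3, 9.1]
grip_width: 0.0264
```

Emit:
{"api": "carry_out", "payload": {"deltas": [{"x":-0.3,"y":0,"z":0,"wx":0,"wy":0,"wz":0,"jaw":40},{"x":0,"y":0,"z":0,"wx":0,"wy":0,"wz":0,"jaw":40},{"x":0,"y":0,"z":-0.4,"wx":0,"wy":0,"wz":0,"jaw":40},{"x":0,"y":0,"z":-0.8,"wx":0,"wy":0,"wz":0,"jaw":40},{"x":0,"y":0,"z":-1,"wx":0,"wy":0,"wz":0,"jaw":40},{"x":0,"y":0,"z":-1,"wx":0,"wy":0,"wz":0,"jaw":40},{"x":-0.8,"y":0,"z":-1,"wx":0,"wy":0,"wz":0,"jaw":9},{"x":-1,"y":0,"z":-1,"wx":0,"wy":0,"wz":0,"jaw":9},{"x":-1,"y":0,"z":-0.8,"wx":0,"wy":0,"wz":0,"jaw":9},{"x":-1,"y":0,"z":0,"wx":0,"wy":0,"wz":0,"jaw":9},{"x":-1,"y":0,"z":0,"wx":0,"wy":0,"wz":0,"jaw":9},{"x":-0.7,"y":0,"z":0,"wx":0,"wy":0,"wz":0,"jaw":9}]}}

```text
time_s: 6.52
ee_pos: [0.5128, 0.0829, 0.1364]
eef_rot: [3.14, -0.001, 1.33]
force: [0.0, 0.3, 0.1]
grip_width: 0.0086
```

Emit:
{"api": "carry_out", "payload": {"deltas": [{"x":0,"y":0,"z":0,"wx":0,"wy":1,"wz":0,"jaw":9},{"x":0,"y":0,"z":0,"wx":0,"wy":1,"wz":0,"jaw":9},{"x":0,"y":0,"z":0,"wx":0,"wy":1,"wz":0,"jaw":9},{"x":0,"y":0,"z":0,"wx":0,"wy":1,"wz":0,"jaw":9},{"x":0,"y":0,"z":0,"wx":0,"wy":1,"wz":0,"jaw":9},{"x":0,"y":0,"z":0,"wx":0,"wy":0,"wz":0,"jaw":9}]}}

```text
time_s: 7.02
ee_pos: [0.5126, 0.0829, 0.1354]
eef_rot: [-3.141, -0.404, 1.328]
force: [-0.6, -0.7, -0.2]
grip_width: 0.0086
```

```bash
python3 snap.py j wrist,scene,side
```

```text
7.0167 [0.5126 0.0829 0.1354] [-3.1412 -0.4042  1.3285] 0.008605461181613129 [-0.5642 -0.6562 -0.193 ] [-0.1478  0.2132  1.7693  0.4418  1.1576 -0.0852]
```

View pics/j_wrist.png

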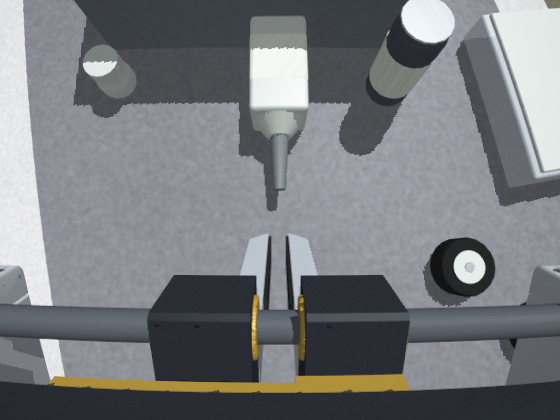

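View pics/j_scene.png

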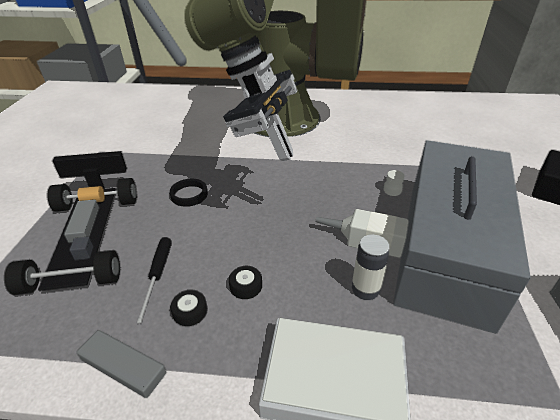

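View pics/j_side.png

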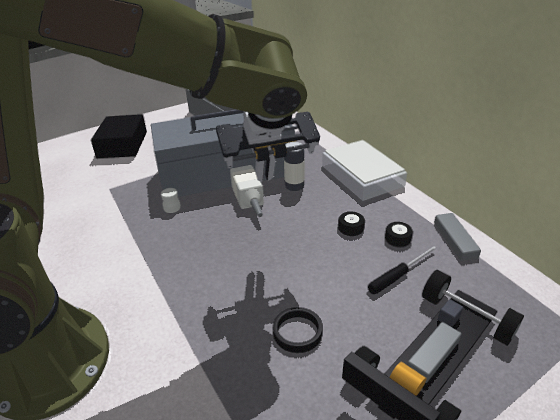

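Emit:
{"api": "carry_out", "payload": {"deltas": [{"x":0,"y":0,"z":0,"wx":0,"wy":1,"wz":0,"jaw":9},{"x":0,"y":0,"z":0,"wx":0,"wy":1,"wz":0,"jaw":9},{"x":0,"y":0,"z":0,"wx":0,"wy":1,"wz":0,"jaw":9},{"x":0,"y":0,"z":0,"wx":0,"wy":1,"wz":0,"jaw":9},{"x":0,"y":0,"z":0,"wx":0,"wy":1,"wz":0,"jaw":9},{"x":0,"y":0,"z":0,"wx":0,"wy":1,"wz":0,"jaw":9},{"x":0,"y":0,"z":0,"wx":0,"wy":0,"wz":0,"jaw":9}]}}

```text
time_s: 7.75
ee_pos: [0.5121, 0.084, 0.134]
eef_rot: [-3.135, -0.883, 1.326]
force: [-0.5, 0.0, -1.1]
grip_width: 0.0087
```

```bash
python3 snap.py k wrist,scene,side
python3 - <<'E'
from h import *
np.set_printoptions(precision=4,suppress=True)
m=np.array([.5415,.319]);n=np.array([.2366,.9716]);t=np.array([.9716,-.2366])
R=[]
for c in ["scene","side","wrist"]:
  for d in ctrl.mark_of(c,"bottle_tip")[:1]:
    q=onz(c,d["position"],.03); print(c,d["conf"],d["position"],q,(q[:2]-m)@t,(q[:2]-m)@n); R.append(ray(c,d["position"]))
print(tri(R))
o=ctrl.get_obs();q=o["ee_pos"];print((q[:2]-m)@t,(q[:2]-m)@n)
E
```

```text
7.75 [0.5121 0.084  0.134 ] [-3.1354 -0.8827  1.3262] 0.008658757476896036 [-0.5218  0.0446 -1.0667] [-0.3898  0.3291  1.8597  0.9162  1.2955 -0.5739]
scene 0.59 [219.6, 316.9] [0.5265 0.1323 0.03  ] 0.029546212199554906 -0.18493284838461582
side 0.62 [216.5, 261.1] [0.523  0.1235 0.03  ] 0.028329170757226147 -0.19433947658976025
wrist 0.76 [242.8, 281.0] [0.5275 0.1327 0.03  ] 0.03051378889830339 -0.18429220634048912
(array([0.5263, 0.1319, 0.0273]), [np.float64(0.002001298441424938), np.float64(0.0033697991173405706), np.float64(0.0024893897375538408)])
0.027792486465111548 -0.23452517247899055
```

View pics/k_wrist.png

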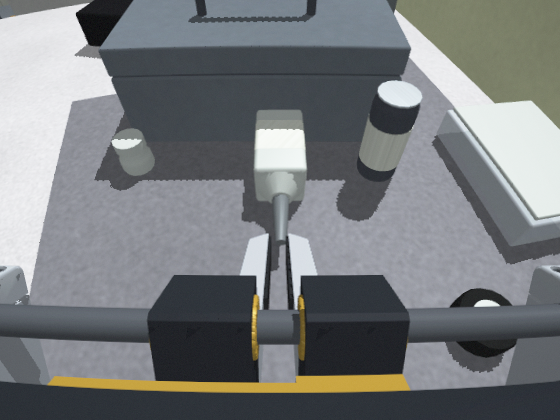

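View pics/k_scene.png

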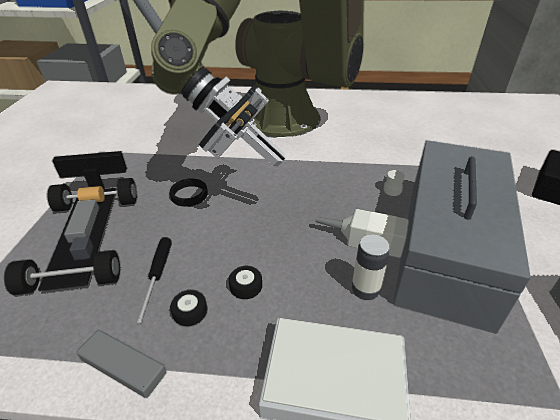

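Emit:
{"api": "carry_out", "payload": {"deltas": [{"x":-0.62,"y":0.1,"z":0.83,"wx":0,"wy":0,"wz":0,"jaw":9},{"x":-0.62,"y":0,"z":0.83,"wx":0,"wy":0,"wz":0,"jaw":9},{"x":-0.62,"y":0,"z":0.83,"wx":0,"wy":0,"wz":0,"jaw":9},{"x":-0.62,"y":0,"z":0.83,"wx":0,"wy":0,"wz":0,"jaw":9},{"x":-0.62,"y":0,"z":0.83,"wx":0,"wy":0,"wz":0,"jaw":9},{"x":-0.3,"y":0,"z":0.4,"wx":0,"wy":0,"wz":0,"jaw":9},{"x":-0.3,"y":0,"z":0.4,"wx":0,"wy":0,"wz":0,"jaw":9},{"x":0,"y":0,"z":0,"wx":0,"wy":0,"wz":0,"jaw":9}]}}

```text
time_s: 8.72
ee_pos: [0.5213, 0.1124, 0.0143]
eef_rot: [-3.14, -0.88, 1.33]
force: [-1.0, -0.3, 0.2]
grip_width: 0.0084
```

```bash
cat > w.py <<'E'
from h import *
m=np.array([.5415,.319]);n=np.array([.2366,.9716]);t=np.array([.9716,-.2366])
o=ctrl.get_obs();q=o["ee_pos"];f=o["force"]
print("wall x %.4f y %.4f z %.4f tilt"%((q[:2]-m)@t,(q[:2]-m)@n,q[2]),o["eef_rot"][1],"Fn %.1f Ft %.1f Fz %.1f"%(f[:2]@n,f[:2]@t,f[2]))
E
python3 w.py; python3 snap.py l wrist,scene
```

```text
wall x 0.0293 y -0.2055 z 0.0143 tilt -0.8797096822395872 Fn -0.6 Ft -0.9 Fz 0.2
8.7167 [0.5213 0.1124 0.0143] [-3.1395 -0.8797  1.3301] 0.008361279650177834 [-1.0131 -0.3493  0.1648] [-0.3263  0.5566  1.8913  1.0311  1.1078 -0.777 ]
```

View pics/l_wrist.png

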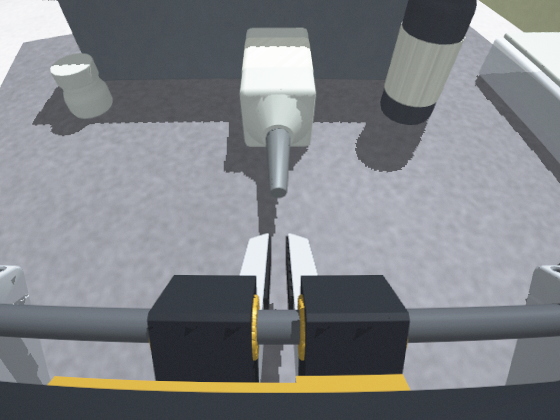

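View pics/l_scene.png

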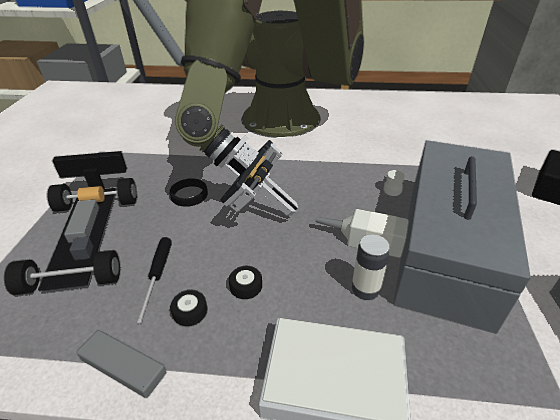

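Emit:
{"api": "carry_out", "payload": {"deltas": [{"x":0.12,"y":0,"z":0.25,"wx":0,"wy":0,"wz":0,"jaw":9},{"x":0.16,"y":0,"z":0.2,"wx":0,"wy":0,"wz":0,"jaw":9},{"x":0.16,"y":0,"z":0.2,"wx":0,"wy":0,"wz":0,"jaw":9},{"x":0.16,"y":0,"z":0.2,"wx":0,"wy":0,"wz":0,"jaw":9},{"x":0,"y":0,"z":0,"wx":0,"wy":0,"wz":0,"jaw":9}]}}

```text
time_s: 9.23
ee_pos: [0.5267, 0.1329, 0.0139]
eef_rot: [3.141, -0.88, 1.332]
force: [-0.1, 0.6, 0.0]
grip_width: 0.0082
```

```bash
python3 w.py; python3 snap.py m wrist
```

```text
wall x 0.0297 y -0.1843 z 0.0139 tilt -0.880058165154971 Fn 0.6 Ft -0.2 Fz 0.0
9.2333 [0.5267 0.1329 0.0139] [ 3.141  -0.8801  1.3321] 0.008246066180229007 [-0.0776  0.6391  0.0438] [-0.2823  0.5581  1.8905  1.0591  1.0826 -0.7636]
```

View pics/m_wrist.png

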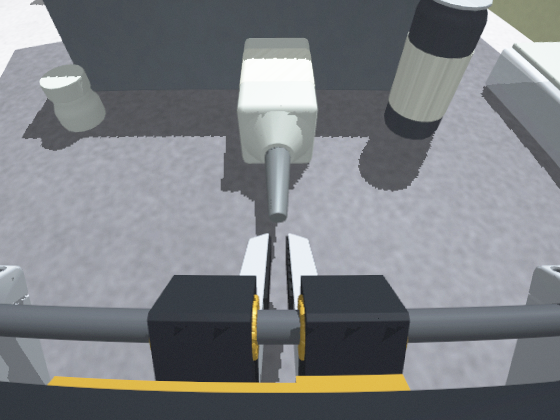

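Emit:
{"api": "carry_out", "payload": {"deltas": [{"x":0.28,"y":0,"z":-0.26,"wx":0,"wy":0,"wz":0,"jaw":9},{"x":0.28,"y":0,"z":-0.26,"wx":0,"wy":0,"wz":0,"jaw":9},{"x":0.28,"y":0,"z":-0.26,"wx":0,"wy":0,"wz":0,"jaw":9},{"x":0.28,"y":0,"z":-0.26,"wx":0,"wy":0,"wz":0,"jaw":9}]}}

```text
time_s: 9.62
ee_pos: [0.5264, 0.13, 0.0453]
eef_rot: [3.141, -0.88, 1.331]
force: [0.2, 0.2, 0.7]
grip_width: 0.0084
```

```bash
python3 w.py; python3 snap.py n wrist,scene
```

```text
wall x 0.0301 y -0.1872 z 0.0453 tilt -0.8799752031614875 Fn 0.2 Ft 0.1 Fz 0.7
9.6167 [0.5264 0.13   0.0453] [ 3.1405 -0.88    1.3313] 0.008445537156196972 [0.1793 0.158  0.6632] [-0.2883  0.493   1.8897  1.0274  1.1184 -0.7018]
```

View pics/n_wrist.png

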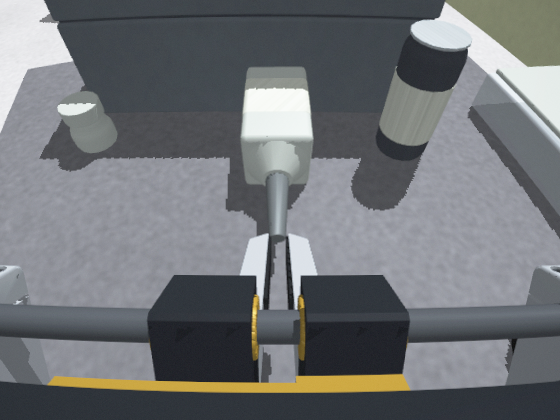

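View pics/n_scene.png

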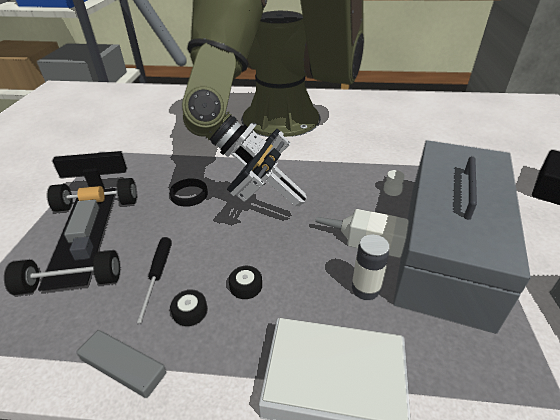

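Emit:
{"api": "carry_out", "payload": {"deltas": [{"x":-0.4,"y":0,"z":-0.1,"wx":0,"wy":0,"wz":0,"jaw":9},{"x":-0.4,"y":0,"z":0.33,"wx":0,"wy":0,"wz":0,"jaw":9},{"x":-0.4,"y":0,"z":0.33,"wx":0,"wy":0,"wz":0,"jaw":9},{"x":-0.4,"y":0,"z":0.33,"wx":0,"wy":0,"wz":0,"jaw":9},{"x":0,"y":0,"z":0,"wx":0,"wy":0,"wz":0,"jaw":9}]}}

```text
time_s: 10.13
ee_pos: [0.5234, 0.124, 0.0054]
eef_rot: [-3.135, -0.88, 1.326]
force: [-0.5, 0.2, -0.3]
grip_width: 0.0086
```

```bash
python3 w.py; python3 snap.py o wrist,scene;  python3 - <<'E'
from h import *
np.set_printoptions(precision=4,suppress=True)
m=np.array([.5415,.319]);n=np.array([.2366,.9716]);t=np.array([.9716,-.2366])
for c in ["scene","wrist"]:
  for d in ctrl.mark_of(c,"bottle_tip")[:1]:
    q=onz(c,d["position"],.03); print(c,d["conf"],d["position"],q,(q[:2]-m)@t,(q[:2]-m)@n)
  o=ctrl.get_obs(); print(c,"tcp px",proj(c,[o["ee_pos"]]))
E
```

```text
wall x 0.0285 y -0.1937 z 0.0054 tilt -0.8799617659564454 Fn 0.1 Ft -0.5 Fz -0.3
10.1333 [0.5234 0.124  0.0054] [-3.1353 -0.88    1.3258] 0.00855020586815833 [-0.5078  0.2061 -0.3403] [-0.3019  0.5752  1.8919  1.054   1.0857 -0.7838]
scene 0.57 [221.3, 313.6] [0.5326 0.1255 0.03  ] 0.03712020028377034 -0.19012845759992317
scene tcp px [[312.5875 226.3821]]
wrist 0.94 [200.2, 278.7] [0.5267 0.1328 0.03  ] 0.029659210301021578 -0.18437848943998933
wrist tcp px [[278.9134 229.8031]]
```

View pics/o_wrist.png

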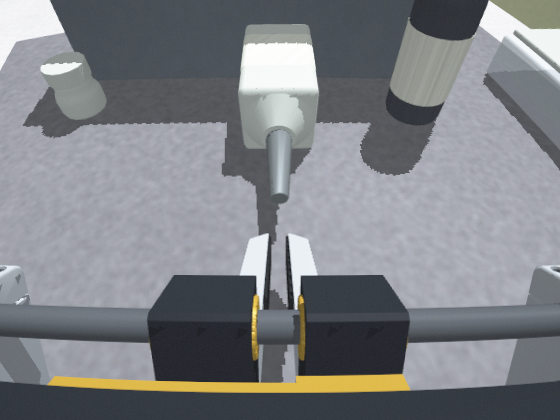

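View pics/o_scene.png

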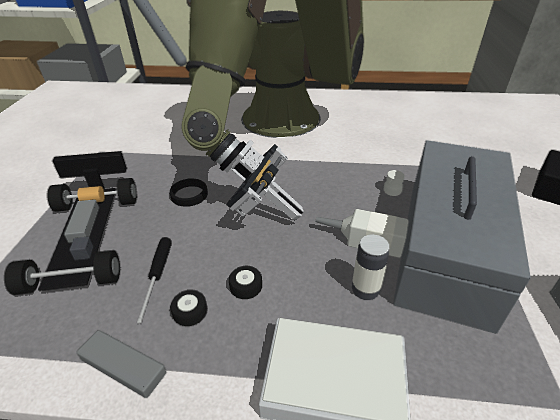

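Run:
```python
from h import *
im=cv2.imread("pics/o_scene.png")
p=proj("scene",[ctrl.get_obs()["ee_pos"]])[0]
im=cv2.resize(im[160:260,240:400],None,fx=5,fy=5,interpolation=cv2.INTER_CUBIC)
cv2.circle(im,(int((p[0]-240)*5),int((p[1]-160)*5)),4,(0,0,255),-1)
o=ctrl.get_obs();R=Ro.from_euler("xyz",o["eef_rot"]).as_matrix()
for a in range(0,60,10):
  q=proj("scene",[o["ee_pos"]-R[:,2]*a/1000])[0]; cv2.circle(im,(int((q[0]-240)*5),int((q[1]-160)*5)),2,(0,255,0),-1)
cv2.imwrite("pics/o2.png",im)
```

```text
(no output)
```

View pics/o2.png

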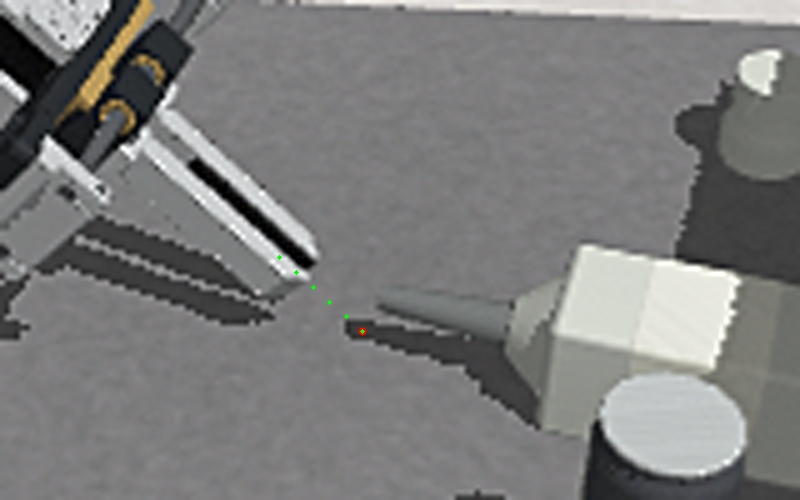

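Run:
```python
from h import *
def draw(src,c,pos,rot,out,box,f):
    im=cv2.imread(src);x0,y0,x1,y1=box
    im=cv2.resize(im[y0:y1,x0:x1],None,fx=f,fy=f,interpolation=cv2.INTER_CUBIC)
    R=Ro.from_euler("xyz",rot).as_matrix()
    for a in range(0,60,10):
      q=proj(c,[np.array(pos)-R[:,2]*a/1000])[0]; cv2.circle(im,(int((q[0]-x0)*f),int((q[1]-y0)*f)),3,(0,0,255) if a==0 else (0,255,0),-1)
    return im
a=draw("pics/a_scene.png","scene",[.5497,0,.1668],[-3.1405,0,1.5708],0,(190,80,310,200),3)
b=draw("pics/d_scene.png","scene",[.5245,.1048,.1006],[-3.137,0.001,1.507],0,(250,90,370,210),3)
cv2.imwrite("pics/p1.png",np.hstack([a,b]))
a=draw("pics/k_scene.png","scene",[0.5121,0.084,0.134],[-3.1354,-0.8827,1.3262],0,(190,70,350,230),2.4)
b=draw("pics/a_side.png","side",[.5497,0,.1668],[-3.1405,0,1.5708],0,(240,80,400,240),2.4)
cv2.imwrite("pics/p2.png",np.hstack([a,b]))
```

```text
(no output)
```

View pics/p1.png

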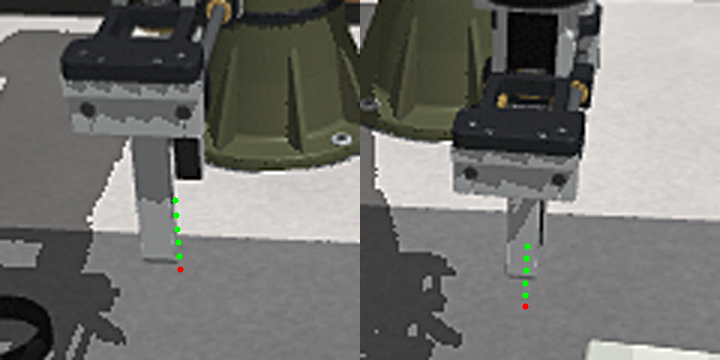

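View pics/p2.png

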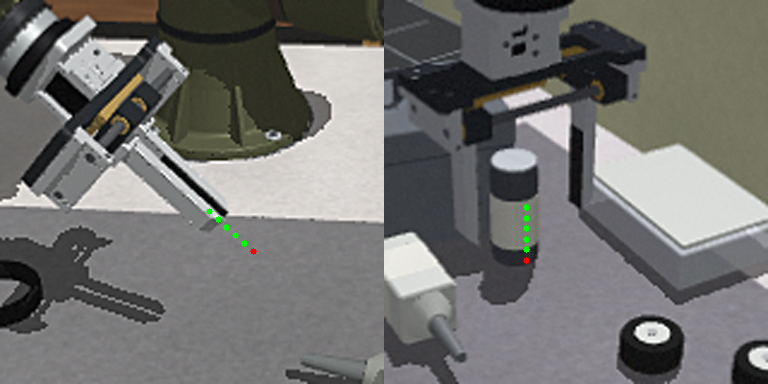

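Emit:
{"api": "carry_out", "payload": {"deltas": [{"x":0,"y":0,"z":0,"wx":0,"wy":-0.6,"wz":0,"jaw":9},{"x":0,"y":0,"z":0,"wx":0,"wy":-0.6,"wz":0,"jaw":9},{"x":0,"y":0.05,"z":0.26,"wx":0,"wy":0,"wz":0,"jaw":9},{"x":0,"y":0,"z":0.26,"wx":0,"wy":0,"wz":0,"jaw":9},{"x":0,"y":0,"z":0.2,"wx":0,"wy":0,"wz":0,"jaw":9},{"x":0,"y":0,"z":0,"wx":0,"wy":0,"wz":0,"jaw":9}]}}

```text
time_s: 10.83
ee_pos: [0.5274, 0.134, -0.003]
eef_rot: [-3.139, -0.785, 1.329]
force: [0.1, -0.6, -0.3]
grip_width: 0.0086
```

```bash
python3 w.py; python3 snap.py q scene,side,wrist
python3 - <<'E'
import cv2
a=cv2.imread("pics/q_scene.png")[140:270,230:410];b=cv2.imread("pics/q_side.png")[150:280,170:350]
cv2.imwrite("pics/q2.png",cv2.resize(cv2.vconcat([a,b]),None,fx=2.3,fy=2.3,interpolation=cv2.INTER_CUBIC))
E
```

```text
wall x 0.0301 y -0.1831 z -0.0030 tilt -0.7850127350798166 Fn -0.6 Ft 0.2 Fz -0.3
10.8333 [ 0.5274  0.134  -0.003 ] [-3.1391 -0.785   1.3295] 0.008624844792418424 [ 0.0533 -0.5907 -0.3012] [-0.2385  0.5509  1.8854  0.995   1.0023 -0.6908]
```

View pics/q2.png

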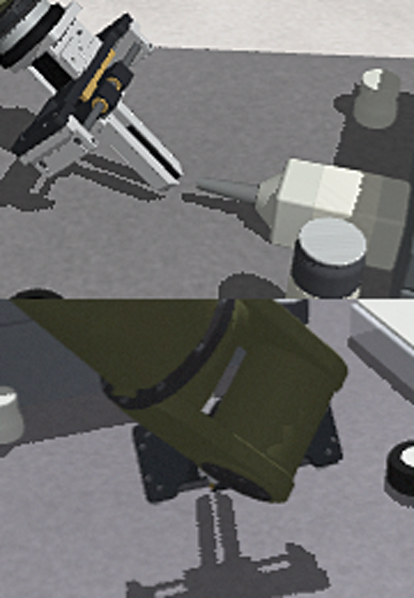

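View pics/q_wrist.png

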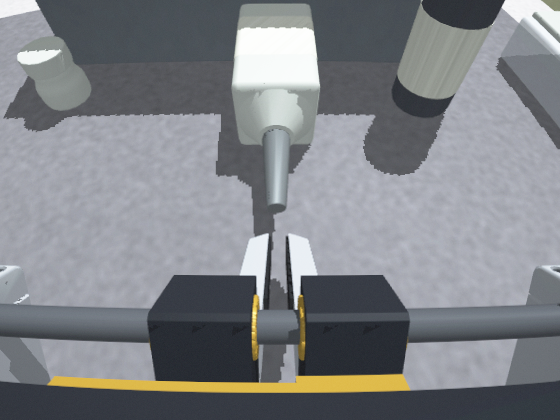

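Emit:
{"api": "carry_out", "payload": {"deltas": [{"x":-0.2,"y":-0.05,"z":0.2,"wx":0,"wy":0,"wz":0,"jaw":9},{"x":0.16,"y":0,"z":0.16,"wx":0,"wy":0,"wz":0,"jaw":9},{"x":0.16,"y":0,"z":0.16,"wx":0,"wy":0,"wz":0,"jaw":9},{"x":0.16,"y":0,"z":0.16,"wx":0,"wy":0,"wz":0,"jaw":9},{"x":0,"y":0,"z":0,"wx":0,"wy":0,"wz":0,"jaw":9}]}}

```text
time_s: 11.4
ee_pos: [0.5303, 0.1477, -0.0076]
eef_rot: [3.141, -0.784, 1.332]
force: [-0.2, -0.4, -0.4]
grip_width: 0.0084
```

```bash
python3 w.py; python3 snap.py r scene,wrist
python3 - <<'E'
import cv2
a=cv2.imread("pics/r_scene.png")[150:260,240:400]
cv2.imwrite("pics/r2.png",cv2.resize(a,None,fx=4.5,fy=4.5,interpolation=cv2.INTER_CUBIC))
E
```

```text
wall x 0.0297 y -0.1691 z -0.0076 tilt -0.7841418197178369 Fn -0.5 Ft -0.1 Fz -0.4
11.4 [ 0.5303  0.1477 -0.0076] [ 3.1414 -0.7841  1.3317] 0.008403085077388253 [-0.1751 -0.4416 -0.3712] [-0.209   0.5609  1.8837  1.0154  0.9804 -0.6886]
```

View pics/r2.png

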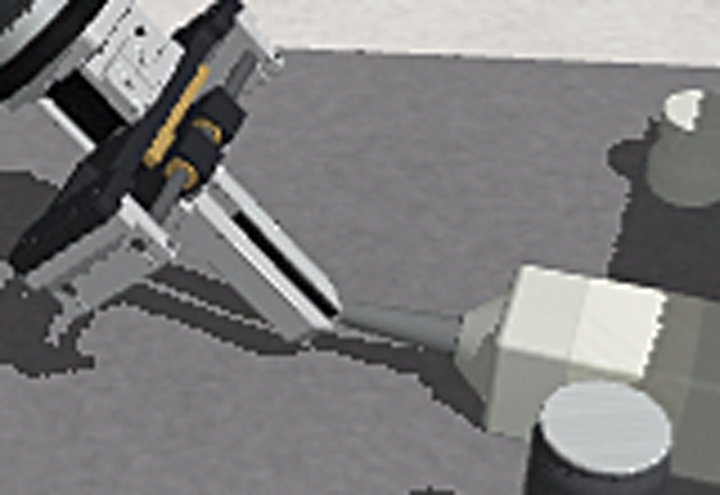

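View pics/r_wrist.png

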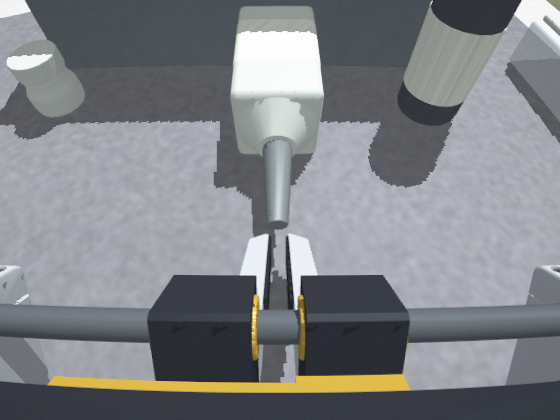

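Emit:
{"api": "carry_out", "payload": {"deltas": [{"x":-0.14,"y":-0.05,"z":0.14,"wx":0,"wy":0,"wz":0,"jaw":9},{"x":0.14,"y":0,"z":0.14,"wx":0,"wy":0,"wz":0,"jaw":9},{"x":0.14,"y":0,"z":0.14,"wx":0,"wy":0,"wz":0,"jaw":9}]}}

```text
time_s: 11.75
ee_pos: [0.5311, 0.1549, -0.0119]
eef_rot: [-3.141, -0.784, 1.33]
force: [0.0, -0.3, -0.4]
grip_width: 0.0087
```

```bash
python3 w.py; python3 snap.py s wrist
```

```text
wall x 0.0288 y -0.1619 z -0.0119 tilt -0.784006571323483 Fn -0.3 Ft 0.1 Fz -0.4
11.75 [ 0.5311  0.1549 -0.0119] [-3.1408 -0.784   1.3297] 0.008726480357910037 [ 0.0248 -0.2669 -0.3634] [-0.194   0.5696  1.8841  1.0291  0.9671 -0.6907]
```

View pics/s_wrist.png

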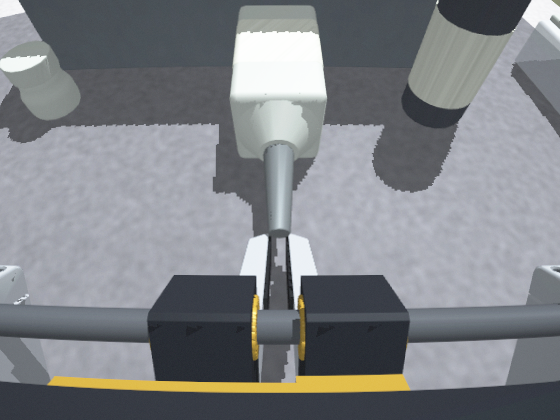

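Emit:
{"api": "carry_out", "payload": {"deltas": [{"x":0.14,"y":0,"z":0.14,"wx":0,"wy":0,"wz":0,"jaw":9},{"x":0.25,"y":0,"z":-0.25,"wx":0,"wy":0,"wz":0,"jaw":9},{"x":0.25,"y":0,"z":-0.25,"wx":0,"wy":0,"wz":0,"jaw":9},{"x":0.25,"y":0,"z":-0.27,"wx":0,"wy":0,"wz":0,"jaw":9}]}}

```text
time_s: 12.13
ee_pos: [0.5318, 0.1577, 0.0099]
eef_rot: [-3.141, -0.782, 1.33]
force: [-3.4, -8.6, -0.9]
grip_width: 0.0086
```

```bash
python3 w.py; python3 snap.py t wrist,scene
python3 - <<'E'
import cv2
a=cv2.imread("pics/t_scene.png")[150:260,240:400]
cv2.imwrite("pics/t2.png",cv2.resize(a,None,fx=4.5,fy=4.5,interpolation=cv2.INTER_CUBIC))
E
```

```text
wall x 0.0287 y -0.1590 z 0.0099 tilt -0.782407982287225 Fn -9.1 Ft -1.3 Fz -0.9
12.1333 [0.5318 0.1577 0.0099] [-3.1413 -0.7824  1.3305] 0.008632689003135074 [-3.3994 -8.5718 -0.9377] [-0.1872  0.524   1.8835  1.0046  0.9867 -0.64  ]
```

View pics/t2.png

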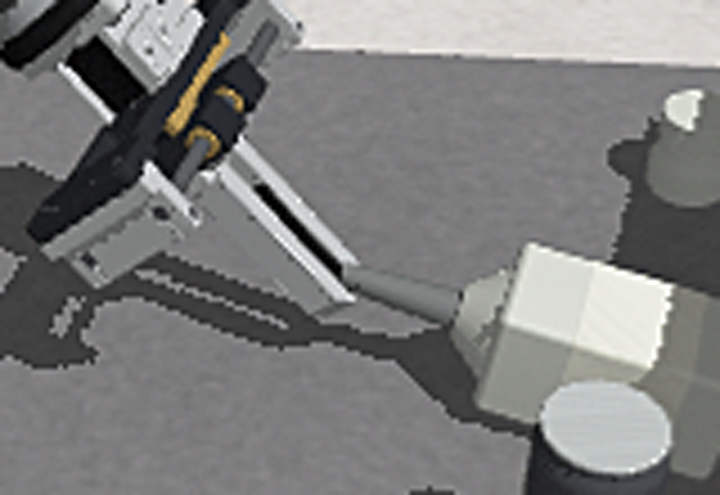

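View pics/t_wrist.png

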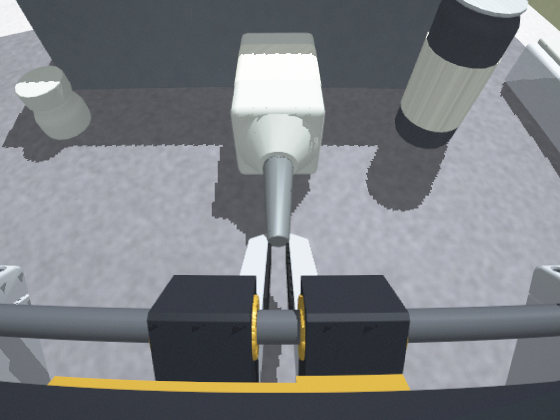

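Emit:
{"api": "carry_out", "payload": {"deltas": [{"x":0.25,"y":0,"z":-0.3,"wx":0,"wy":0,"wz":0,"jaw":9},{"x":0.25,"y":0,"z":-0.3,"wx":0,"wy":0,"wz":0,"jaw":9},{"x":0.27,"y":0,"z":-0.3,"wx":0,"wy":0,"wz":0,"jaw":9},{"x":0.28,"y":0,"z":-0.28,"wx":0,"wy":0,"wz":0,"jaw":9},{"x":0.29,"y":0,"z":-0.28,"wx":0,"wy":0,"wz":0,"jaw":9}]}}

```text
time_s: 12.65
ee_pos: [0.5317, 0.1568, 0.0505]
eef_rot: [3.141, -0.784, 1.331]
force: [-0.9, 0.2, -0.8]
grip_width: 0.008
```

```bash
python3 w.py; python3 snap.py u wrist,scene
python3 - <<'E'
import cv2
a=cv2.imread("pics/u_scene.png")[140:270,240:420]
cv2.imwrite("pics/u2.png",cv2.resize(a,None,fx=4,fy=4,interpolation=cv2.INTER_CUBIC))
E
```

```text
wall x 0.0289 y -0.1599 z 0.0505 tilt -0.7841184177895976 Fn -0.0 Ft -0.9 Fz -0.8
12.65 [0.5317 0.1568 0.0505] [ 3.141  -0.7841  1.3313] 0.00798779835383671 [-0.8711  0.1874 -0.7747] [-0.1898  0.4441  1.8773  0.9604  1.0367 -0.5584]
```

View pics/u2.png

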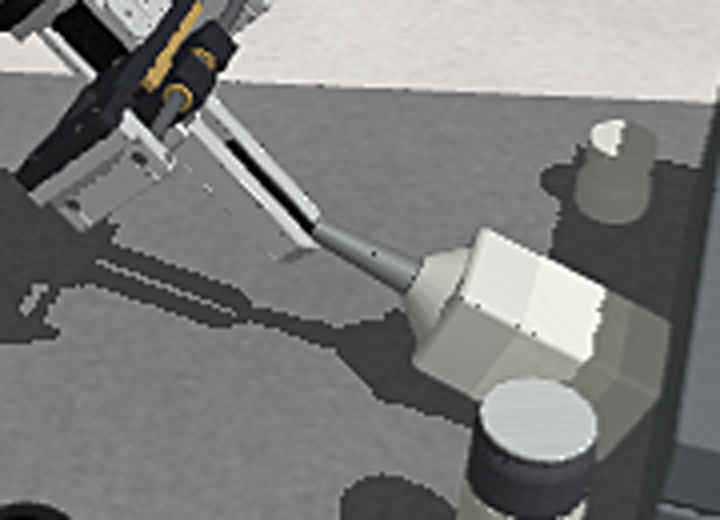

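View pics/u_wrist.png

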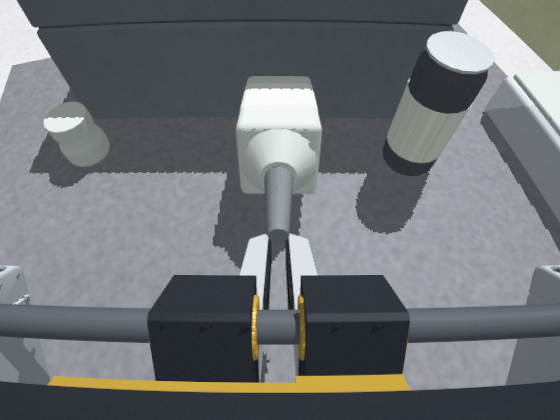

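Emit:
{"api": "carry_out", "payload": {"deltas": [{"x":0.18,"y":0,"z":0.18,"wx":0,"wy":0,"wz":0,"jaw":9},{"x":0.18,"y":0,"z":0.18,"wx":0,"wy":0,"wz":0,"jaw":9},{"x":0.3,"y":0,"z":-0.18,"wx":0,"wy":0,"wz":0,"jaw":9},{"x":0.3,"y":0,"z":-0.18,"wx":0,"wy":0,"wz":0,"jaw":9}]}}

```text
time_s: 13.08
ee_pos: [0.5346, 0.1706, 0.063]
eef_rot: [-3.14, -0.784, 1.33]
force: [0.6, 0.3, -1.0]
grip_width: 0.0083
```

```bash
python3 w.py; python3 snap.py v wrist,scene
python3 - <<'E'
import cv2
a=cv2.imread("pics/v_scene.png")[120:270,240:420]
cv2.imwrite("pics/v2.png",cv2.resize(a,None,fx=3.8,fy=3.8,interpolation=cv2.INTER_CUBIC))
E
```

```text
wall x 0.0284 y -0.1458 z 0.0630 tilt -0.7840974475397395 Fn 0.5 Ft 0.5 Fz -1.0
13.0833 [0.5346 0.1706 0.063 ] [-3.1396 -0.7841  1.3299] 0.00830011712237766 [ 0.6237  0.312  -1.0439] [-0.1608  0.424   1.8682  0.9574  1.0373 -0.5147]
```

View pics/v2.png

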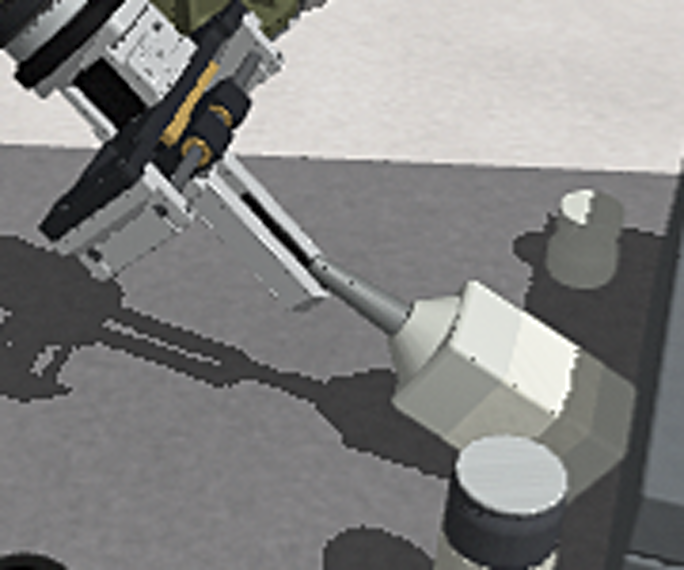

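View pics/v_wrist.png

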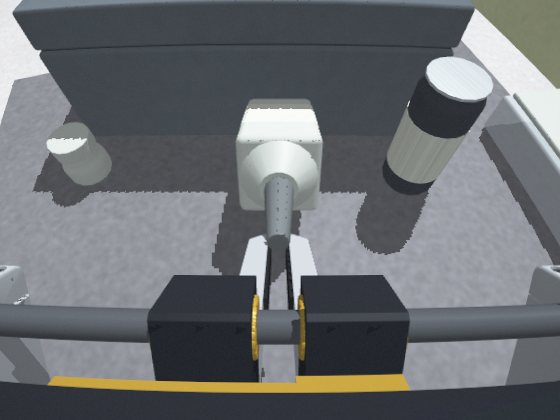

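Emit:
{"api": "carry_out", "payload": {"deltas": [{"x":0.3,"y":0,"z":0.05,"wx":0,"wy":0,"wz":0,"jaw":9},{"x":0.3,"y":0,"z":0.05,"wx":0,"wy":0,"wz":0,"jaw":9},{"x":0.3,"y":0,"z":0,"wx":0,"wy":0,"wz":0,"jaw":9},{"x":0.3,"y":0,"z":0,"wx":0,"wy":0,"wz":0,"jaw":9}]}}

```text
time_s: 13.52
ee_pos: [0.5394, 0.1883, 0.0789]
eef_rot: [3.142, -0.784, 1.331]
force: [-0.4, -1.3, 0.4]
grip_width: 0.0083
```

```bash
python3 w.py; python3 snap.py x wrist,scene
python3 - <<'E'
import cv2
a=cv2.imread("pics/x_scene.png")[120:270,240:420]
cv2.imwrite("pics/x2.png",cv2.resize(a,None,fx=3.8,fy=3.8,interpolation=cv2.INTER_CUBIC))
E
```

```text
wall x 0.0289 y -0.1275 z 0.0789 tilt -0.7840075659793948 Fn -1.4 Ft -0.1 Fz 0.4
13.5167 [0.5394 0.1883 0.0789] [ 3.1416 -0.784   1.3309] 0.008328790115090526 [-0.4498 -1.3406  0.3555] [-0.1231  0.4009  1.8532  0.9541  1.0346 -0.4602]
```

View pics/x2.png

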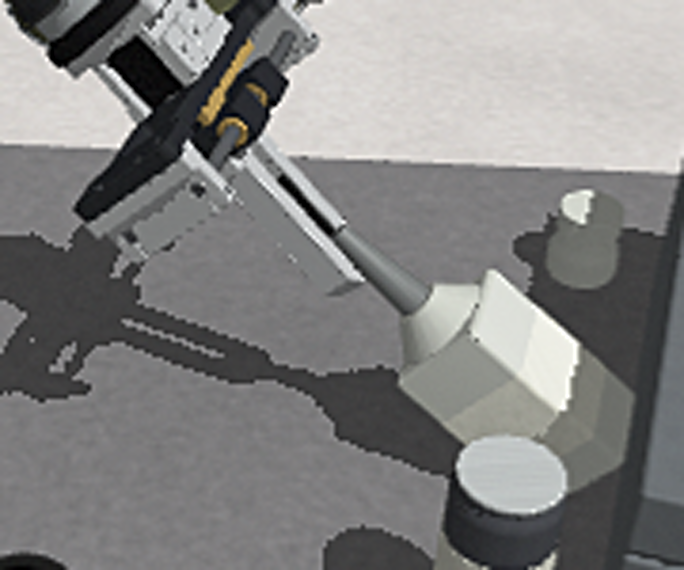

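View pics/x_wrist.png

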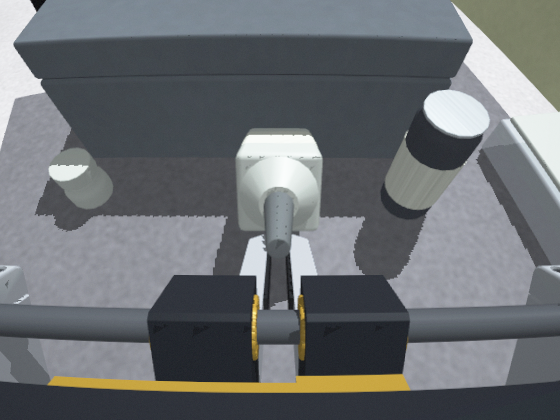

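Emit:
{"api": "carry_out", "payload": {"deltas": [{"x":0.3,"y":0,"z":0.1,"wx":0,"wy":0,"wz":0,"jaw":9},{"x":0.3,"y":0,"z":0.12,"wx":0,"wy":0,"wz":0,"jaw":9},{"x":0.3,"y":0,"z":0.12,"wx":0,"wy":0,"wz":0,"jaw":9}]}}

```text
time_s: 13.87
ee_pos: [0.5435, 0.2054, 0.0866]
eef_rot: [-3.141, -0.784, 1.33]
force: [0.1, 0.0, -0.8]
grip_width: 0.0088
```

```bash
python3 w.py; python3 snap.py y wrist,scene
python3 - <<'E'
import cv2
a=cv2.imread("pics/y_scene.png")[120:270,240:420]
cv2.imwrite("pics/y2.png",cv2.resize(a,None,fx=3.8,fy=3.8,interpolation=cv2.INTER_CUBIC))
E
```

```text
wall x 0.0289 y -0.1099 z 0.0866 tilt -0.7839837641369743 Fn 0.1 Ft 0.0 Fz -0.8
13.8667 [0.5435 0.2054 0.0866] [-3.1413 -0.784   1.3304] 0.008788915104007465 [ 0.0593  0.0486 -0.7512] [-0.0874  0.3942  1.8397  0.9567  1.0235 -0.4218]
```

View pics/y2.png

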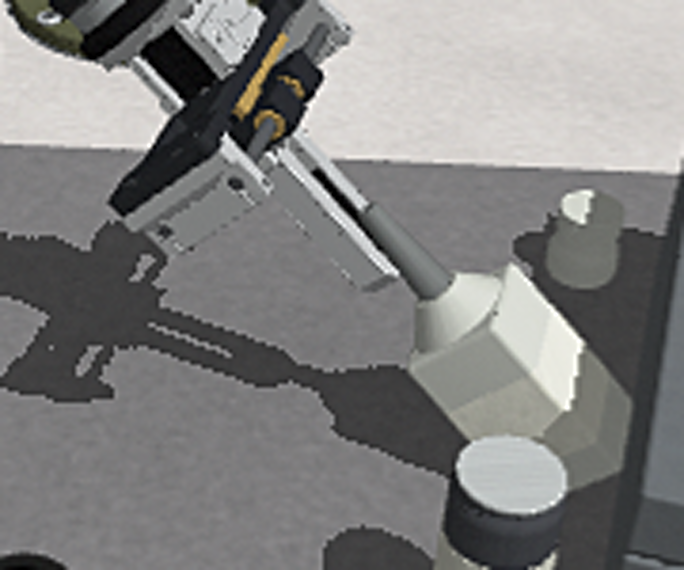

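View pics/y_wrist.png

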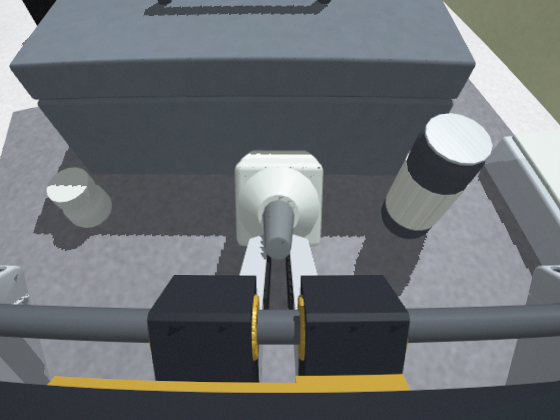

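Run:
```python
from h import *
np.set_printoptions(precision=4,suppress=True)
m=np.array([.5415,.319]);n=np.array([.2366,.9716]);t=np.array([.9716,-.2366])
R=[]
for c in ["scene","wrist"]:
  for d in ctrl.mark_of(c,"bottle_tip")[:1]:
    print(c,d["conf"],d["position"]); R.append(ray(c,d["position"]))
X,e=tri(R); print(X,e,(X[:2]-m)@t,(X[:2]-m)@n)
for a in range(30,70,5):
  r=np.radians(a); print(a,-30*np.sin(r)-185*np.cos(r),30*np.cos(r)+185*np.sin(r))
# top foot-edge corner: pixel near far edge in scene (632,398)
```

```text
scene 0.76 [175.6, 335.1]
wrist 0.63 [247.3, 276.4]
[0.5323 0.1634 0.1515] [np.float64(0.0016256679581012508), np.float64(0.0016256679581012458)] 0.027866539936879185 -0.15333958997704697
30 -175.21469970012117 118.48076211353315
35 -168.75042128399485 130.68620205361327
40 -161.0018502676071 141.8970410855791
45 -152.02795795510772 152.0279579551077
50 -141.89704108557913 161.0018502676071
55 -130.6862020536133 168.75042128399485
60 -118.48076211353317 175.21469970012114
65 -105.3736120331289 180.3454884540012
```

Emit:
{"api": "carry_out", "payload": {"deltas": [{"x":0.25,"y":0,"z":0.2,"wx":0,"wy":0,"wz":0,"jaw":9},{"x":0.25,"y":0,"z":0.2,"wx":0,"wy":0,"wz":0,"jaw":9},{"x":0.25,"y":0,"z":0.2,"wx":0,"wy":0,"wz":0,"jaw":9}]}}

```text
time_s: 14.32
ee_pos: [0.5482, 0.2239, 0.0885]
eef_rot: [-3.141, -0.784, 1.33]
force: [0.3, -0.5, -0.5]
grip_width: 0.0086
```

```bash
cat > tip.py <<'E'
from h import *
np.set_printoptions(precision=4,suppress=True)
m=np.array([.5415,.319]);n=np.array([.2366,.9716]);t=np.array([.9716,-.2366])
R=[]
for c in ["scene","wrist"]:
  for d in ctrl.mark_of(c,"bottle_tip")[:1]:
    print(c,round(d["conf"],2),d["position"]); R.append(ray(c,d["position"]))
X,e=tri(R); print(X,e[0],"wall",(X[:2]-m)@t,(X[:2]-m)@n)
E
python3 w.py; python3 snap.py z wrist,scene; python3 tip.py
python3 - <<'E'
import cv2
a=cv2.imread("pics/z_scene.png")[120:270,240:420]
cv2.imwrite("pics/z2.png",cv2.resize(a,None,fx=3.8,fy=3.8,interpolation=cv2.INTER_CUBIC))
E
```

```text
wall x 0.0290 y -0.0908 z 0.0885 tilt -0.7840001089219317 Fn -0.4 Ft 0.4 Fz -0.5
14.3167 [0.5482 0.2239 0.0885] [-3.1414 -0.784   1.3303] 0.008642642484840153 [ 0.3147 -0.456  -0.5232] [-0.0493  0.3995  1.8258  0.965   1.0035 -0.3932]
scene 0.61 [172.5, 345.6]
wrist 0.67 [240.1, 279.8]
[0.538  0.1816 0.1633] 0.0008995609035315038 wall 0.029070640792847057 -0.13437477273117363
```

View pics/z2.png

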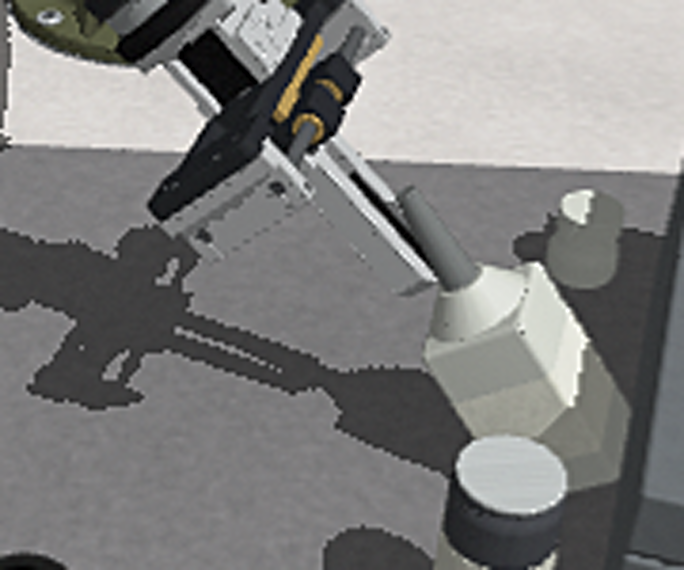

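Emit:
{"api": "carry_out", "payload": {"deltas": [{"x":0.22,"y":0,"z":0.15,"wx":0,"wy":0,"wz":0,"jaw":9},{"x":0.22,"y":0,"z":0.15,"wx":0,"wy":0,"wz":0,"jaw":9},{"x":0.2,"y":0,"z":0.15,"wx":0,"wy":0,"wz":0,"jaw":9}]}}

```text
time_s: 14.77
ee_pos: [0.5519, 0.2388, 0.0913]
eef_rot: [3.141, -0.784, 1.331]
force: [0.1, -1.0, 0.5]
grip_width: 0.0085
```

```bash
python3 w.py; python3 snap.py aa wrist,scene; python3 tip.py
python3 - <<'E'
import cv2
a=cv2.imread("pics/aa_scene.png")[120:270,240:420]
cv2.imwrite("pics/aa2.png",cv2.resize(a,None,fx=3.8,fy=3.8,interpolation=cv2.INTER_CUBIC))
E
```

```text
wall x 0.0290 y -0.0755 z 0.0913 tilt -0.7840601506225291 Fn -1.0 Ft 0.3 Fz 0.5
14.7667 [0.5519 0.2388 0.0913] [ 3.1415 -0.7841  1.3307] 0.008515212847136766 [ 0.0656 -1.0146  0.527 ] [-0.0191  0.4026  1.8127  0.9692  0.9893 -0.3674]
scene 0.86 [169.6, 356.9]
wrist 0.57 [220.6, 277.3]
[0.5419 0.2016 0.1738] 0.0011805152769452062 wall 0.028170360167768423 -0.1139971255856391
```

View pics/aa2.png

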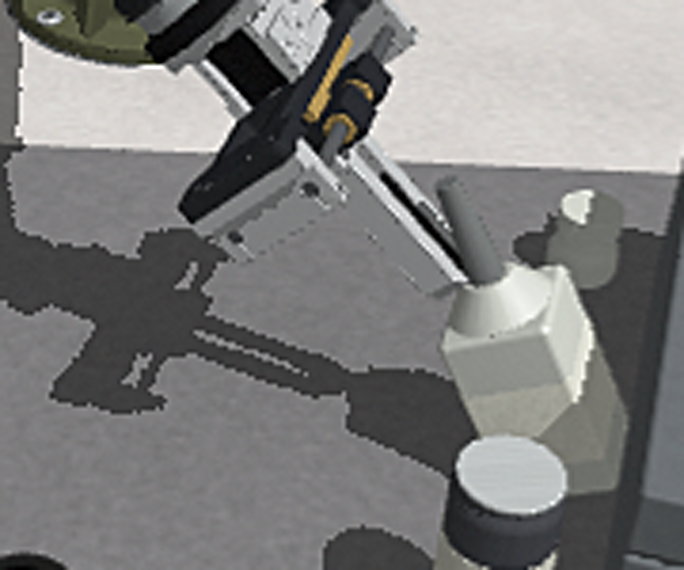

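Emit:
{"api": "carry_out", "payload": {"deltas": [{"x":0.15,"y":0,"z":0.12,"wx":0,"wy":0,"wz":0,"jaw":9},{"x":0.15,"y":0,"z":0.12,"wx":0,"wy":0,"wz":0,"jaw":9},{"x":0.15,"y":0,"z":0.12,"wx":0,"wy":0,"wz":0,"jaw":9},{"x":0.15,"y":0,"z":0.12,"wx":0,"wy":0,"wz":0,"jaw":9}]}}

```text
time_s: 15.3
ee_pos: [0.5567, 0.2533, 0.0949]
eef_rot: [3.138, -0.786, 1.332]
force: [-3.7, -9.4, 18.9]
grip_width: 0.0083
```

```bash
python3 w.py; python3 snap.py ab wrist,scene; python3 tip.py
python3 - <<'E'
import cv2
a=cv2.imread("pics/ab_scene.png")[120:270,240:420]
cv2.imwrite("pics/ab2.png",cv2.resize(a,None,fx=3.8,fy=3.8,interpolation=cv2.INTER_CUBIC))
E
```

```text
wall x 0.0304 y -0.0603 z 0.0949 tilt -0.7861386995646464 Fn -10.0 Ft -1.4 Fz 18.9
15.3 [0.5567 0.2533 0.0949] [ 3.1375 -0.7861  1.3323] 0.008297614299528185 [-3.743 -9.362 18.871] [ 0.0093  0.4065  1.7974  0.9748  0.9751 -0.3438]
scene 0.89 [170.5, 370.3]
wrist 0.71 [200.6, 278.9]
[0.5496 0.2251 0.1785] 0.0013618849610036647 wall 0.030049142133732148 -0.08930768415991858
```

View pics/ab2.png

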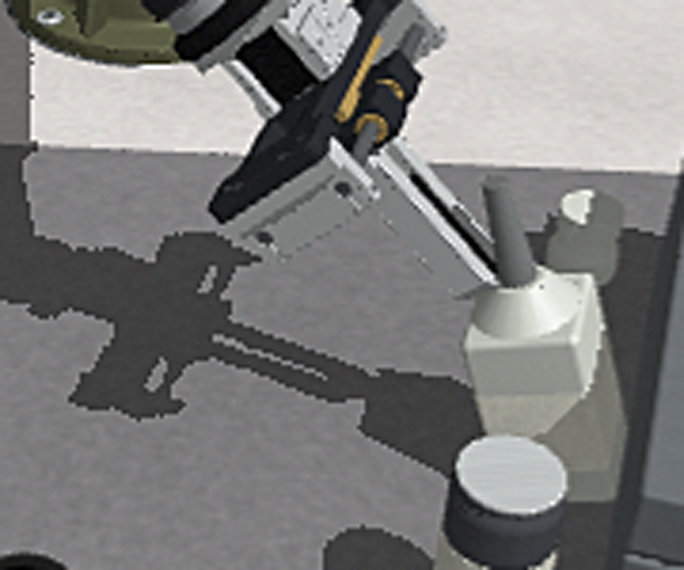

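Emit:
{"api": "carry_out", "payload": {"deltas": [{"x":0.1,"y":0,"z":-0.2,"wx":0,"wy":0,"wz":0,"jaw":9},{"x":0.2,"y":0,"z":-0.2,"wx":0,"wy":0,"wz":0,"jaw":9},{"x":0.2,"y":0,"z":-0.1,"wx":0,"wy":0,"wz":0,"jaw":9}]}}

```text
time_s: 15.75
ee_pos: [0.5553, 0.2532, 0.1074]
eef_rot: [-3.141, -0.784, 1.33]
force: [0.6, -0.2, -0.3]
grip_width: 0.0085
```

```bash
python3 w.py; python3 snap.py ac wrist,scene; python3 tip.py
python3 - <<'E'
import cv2
a=cv2.imread("pics/ac_scene.png")[120:270,240:420]
cv2.imwrite("pics/ac2.png",cv2.resize(a,None,fx=3.8,fy=3.8,interpolation=cv2.INTER_CUBIC))
E
```

```text
wall x 0.0290 y -0.0607 z 0.1074 tilt -0.7838483809490582 Fn -0.1 Ft 0.6 Fz -0.3
15.75 [0.5553 0.2532 0.1074] [-3.1415 -0.7838  1.3305] 0.008468956248061977 [ 0.5872 -0.2489 -0.297 ] [ 0.0097  0.3847  1.7916  0.9561  0.9924 -0.3129]
scene 0.98 [169.8, 371.0]
wrist 0.8 [206.2, 277.1]
[0.5486 0.2273 0.18  ] 0.0024532470250987646 wall 0.02858790287360142 -0.08746865025775076
```

View pics/ac2.png

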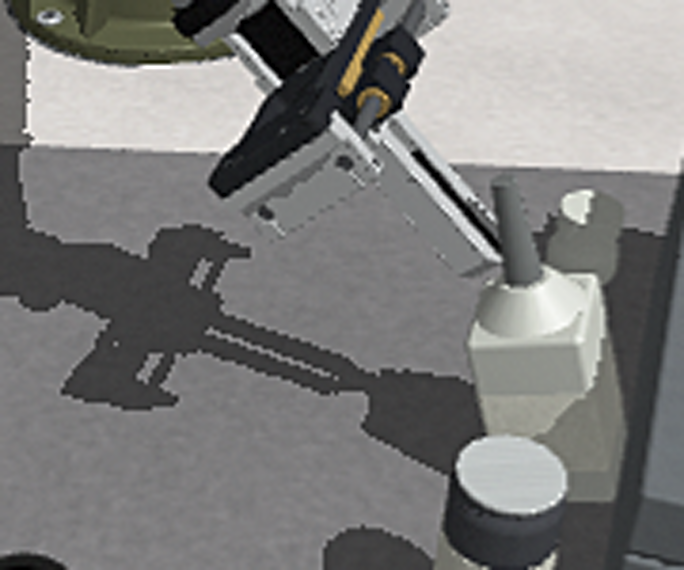

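Emit:
{"api": "carry_out", "payload": {"deltas": [{"x":0.25,"y":0,"z":0.14,"wx":0,"wy":0,"wz":0,"jaw":9},{"x":0.25,"y":0,"z":0.14,"wx":0,"wy":0,"wz":0,"jaw":9},{"x":0.25,"y":0,"z":0.14,"wx":0,"wy":0,"wz":0,"jaw":9}]}}

```text
time_s: 16.2
ee_pos: [0.5593, 0.27, 0.1116]
eef_rot: [-3.141, -0.784, 1.33]
force: [0.1, 1.0, 0.9]
grip_width: 0.0088
```

```bash
python3 w.py; python3 snap.py ad wrist,scene; python3 tip.py
python3 - <<'E'
import cv2
a=cv2.imread("pics/ad_scene.png")[120:270,240:420]
cv2.imwrite("pics/ad2.png",cv2.resize(a,None,fx=3.8,fy=3.8,interpolation=cv2.INTER_CUBIC))
E
```

```text
wall x 0.0289 y -0.0434 z 0.1116 tilt -0.7839757886563029 Fn 1.0 Ft -0.1 Fz 0.9
16.2 [0.5593 0.27   0.1116] [-3.1412 -0.784   1.3305] 0.008789208479153484 [0.1285 1.0215 0.9235] [ 0.0425  0.389   1.7732  0.9567  0.9788 -0.2805]
scene 0.64 [172.5, 392.8]
wrist 0.56 [194.2, 279.0]
[0.5555 0.2607 0.1775] 0.003233648566596284 wall 0.02742962652841674 -0.05327354146200706
```

View pics/ad2.png

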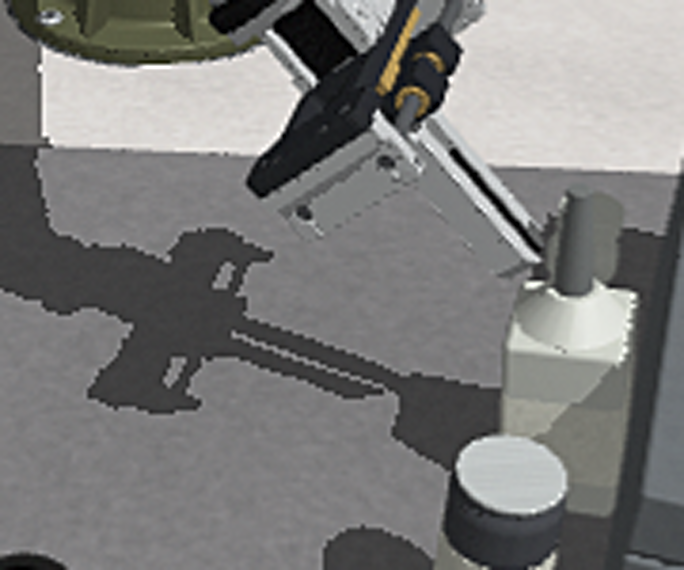

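Emit:
{"api": "carry_out", "payload": {"deltas": [{"x":0,"y":0,"z":-0.4,"wx":0,"wy":0,"wz":0,"jaw":9},{"x":0,"y":0,"z":-0.6,"wx":0,"wy":0,"wz":0,"jaw":9},{"x":0,"y":0,"z":-0.8,"wx":0,"wy":0,"wz":0,"jaw":9},{"x":0,"y":0,"z":-0.8,"wx":0,"wy":0,"wz":0,"jaw":9},{"x":0,"y":0,"z":0,"wx":0,"wy":0,"wz":0,"jaw":9}]}}

```text
time_s: 16.82
ee_pos: [0.5514, 0.2317, 0.1512]
eef_rot: [3.137, -0.785, 1.332]
force: [0.6, -0.9, 1.1]
grip_width: 0.0084
```

```bash
python3 w.py; python3 snap.py ae wrist,scene,side; python3 tip.py
python3 - <<'E'
import cv2
a=cv2.imread("pics/ae_scene.png")[120:310,320:540]
cv2.imwrite("pics/ae2.png",cv2.resize(a,None,fx=3.1,fy=3.1,interpolation=cv2.INTER_CUBIC))
E
```

```text
wall x 0.0302 y -0.0825 z 0.1512 tilt -0.7846687326252132 Fn -0.8 Ft 0.8 Fz 1.1
16.8167 [0.5514 0.2317 0.1512] [ 3.1366 -0.7847  1.3325] 0.008438389565093274 [ 0.6322 -0.9407  1.0922] [-0.0332  0.3067  1.7789  0.9049  1.0725 -0.2561]
scene 0.87 [175.4, 405.4]
wrist 0.65 [138.9, 278.4]
[0.5629 0.2854 0.1803] 0.0011138880475966729 wall 0.02879696780031876 -0.027601261888078592
```

View pics/ae2.png

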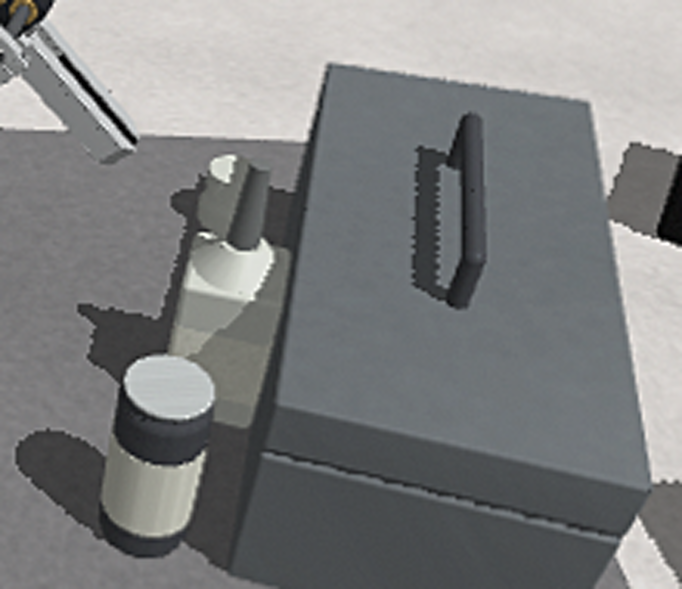

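View pics/ae_wrist.png

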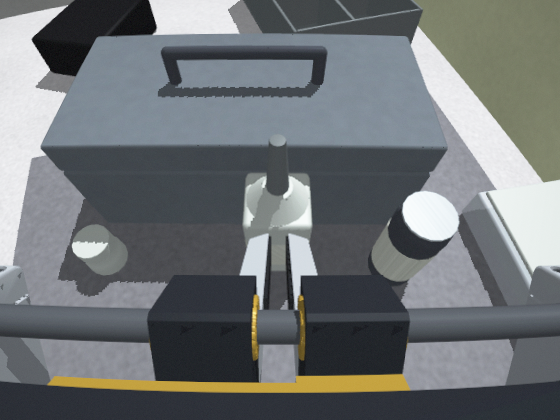

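View pics/ae_side.png

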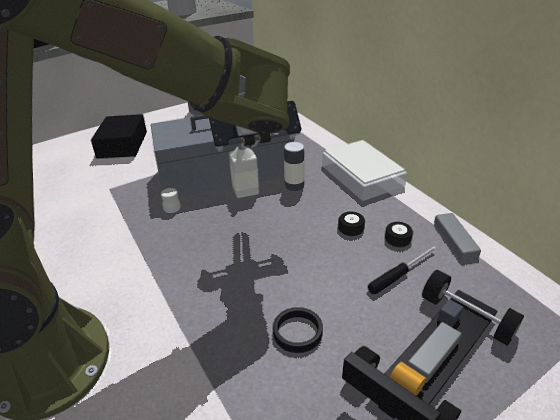

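Emit:
{"api": "carry_out", "payload": {"deltas": [{"x":0,"y":0,"z":-1,"wx":0,"wy":0,"wz":0,"jaw":9},{"x":0,"y":0,"z":-1,"wx":0,"wy":0,"wz":0,"jaw":9},{"x":0,"y":0,"z":-1,"wx":0,"wy":0,"wz":0,"jaw":9},{"x":0,"y":0,"z":-1,"wx":0,"wy":0,"wz":0,"jaw":9},{"x":0,"y":0,"z":0,"wx":0,"wy":0,"wz":0,"jaw":9}]}}

```text
time_s: 17.48
ee_pos: [0.5377, 0.1776, 0.207]
eef_rot: [3.138, -0.784, 1.333]
force: [0.6, 1.2, 0.0]
grip_width: 0.0083
```

```bash
python3 w.py; python3 snap.py af wrist,scene,side
python3 - <<'E'
from h import *
np.set_printoptions(precision=4,suppress=True)
m=np.array([.5415,.319]);n=np.array([.2366,.9716]);t=np.array([.9716,-.2366])
for l in ["bottle_tip","bottle","can_mid","jar_mid"]:
  R=[]
  for c in ["scene","side","wrist"]:
    for d in ctrl.mark_of(c,l)[:1]:
      print(l,c,round(d["conf"],2),d["position"]); R.append(ray(c,d["position"]))
  if len(R)>1:
    X,e=tri(R); print(X,np.array(e),"wall",(X[:2]-m)@t,(X[:2]-m)@n)
a=cv2.imread("pics/af_side.png")[120:220,180:320]
cv2.imwrite("pics/af2.png",cv2.resize(a,None,fx=5,fy=5,interpolation=cv2.INTER_CUBIC))
a=cv2.imread("pics/af_scene.png")[150:280,340:480]
cv2.imwrite("pics/af3.png",cv2.resize(a,None,fx=4.5,fy=4.5,interpolation=cv2.INTER_CUBIC))
E
```

```text
wall x 0.0298 y -0.1383 z 0.2070 tilt -0.7843158137279463 Fn 1.3 Ft 0.3 Fz 0.0
17.4833 [0.5377 0.1776 0.207 ] [ 3.1376 -0.7843  1.3326] 0.008289506878045623 [0.5828 1.1667 0.0445] [-0.1454  0.2089  1.7586  0.8432  1.2265 -0.2276]
bottle_tip side 0.72 [126.9, 241.0]
bottle_tip wrist 0.72 [138.6, 276.4]
[0.5598 0.276  0.1866] [0.0018 0.0018] wall 0.02794895838420121 -0.037402945190358784
bottle scene 0.94 [245.3, 386.8]
bottle side 0.89 [186.9, 246.7]
bottle wrist 0.95 [227.5, 278.0]
[0.564  0.28   0.0069] [0.0027 0.0033 0.0034] wall 0.031095835847100965 -0.032612217091825754
can_mid scene 0.57 [270.7, 368.5]
can_mid side 0.74 [166.9, 294.5]
can_mid wrist 0.56 [223.2, 379.6]
[0.6809 0.2299 0.0546] [0.003  0.0028 0.0033] wall 0.15653255117005926 -0.0535563814974089
jar_mid scene 0.73 [181.7, 394.8]
jar_mid side 0.53 [197.9, 169.5]
jar_mid wrist 0.52 [218.8, 380.5]
[0.4948 0.2372 0.1228] [0.0464 0.1503 0.1488] wall -0.025990002455083486 -0.09050795784321294
```

View pics/af2.png

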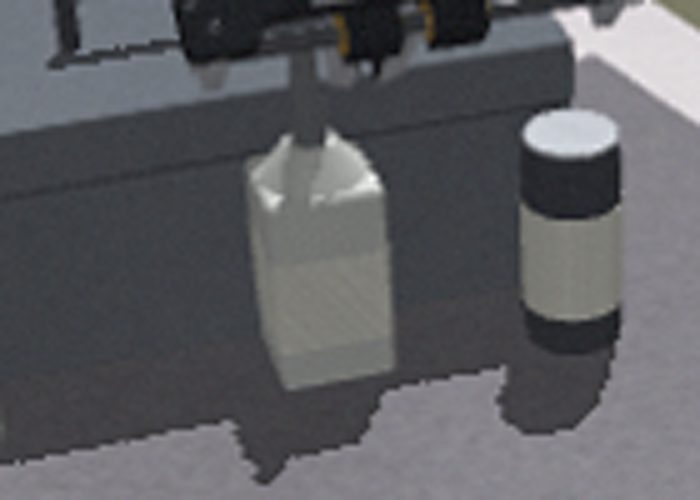

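View pics/af_wrist.png

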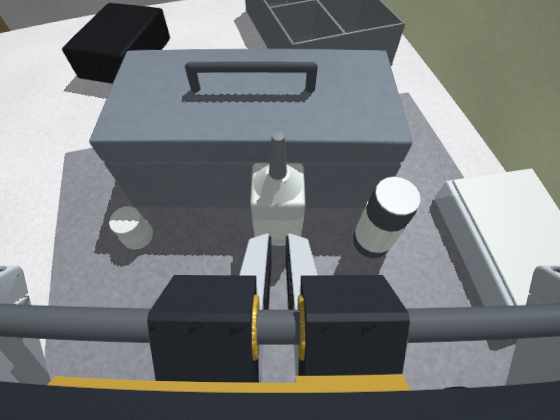

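View pics/af3.png

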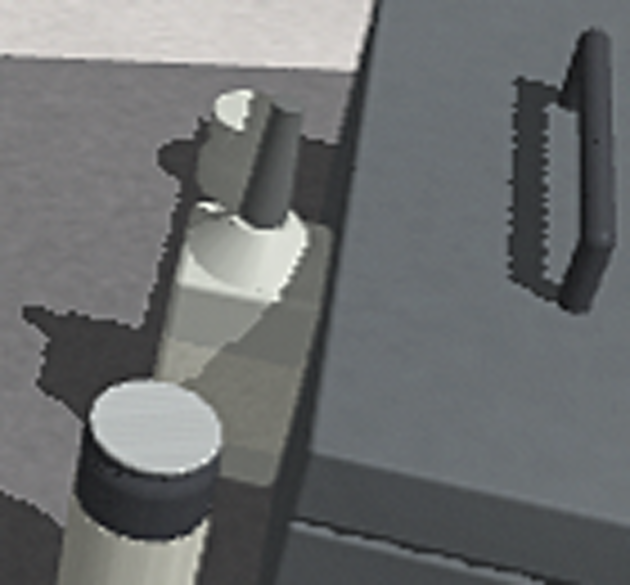

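Emit:
{"api": "carry_out", "payload": {"deltas": [{"x":-0.43,"y":0,"z":0.88,"wx":0,"wy":0,"wz":0,"jaw":9},{"x":-0.43,"y":0,"z":0.88,"wx":0,"wy":0,"wz":0,"jaw":9},{"x":-0.43,"y":0,"z":0.88,"wx":0,"wy":0,"wz":0,"jaw":9},{"x":-0.43,"y":0,"z":0.88,"wx":0,"wy":0,"wz":0,"jaw":9},{"x":-0.43,"y":0,"z":0.88,"wx":0,"wy":0,"wz":0,"jaw":9},{"x":-0.43,"y":0,"z":0.88,"wx":0,"wy":0,"wz":0,"jaw":9},{"x":-0.43,"y":0,"z":0.88,"wx":0,"wy":0,"wz":0,"jaw":9},{"x":-0.43,"y":0,"z":0.88,"wx":0,"wy":0,"wz":0,"jaw":9},{"x":-0.43,"y":0,"z":0.85,"wx":0,"wy":0,"wz":0,"jaw":9},{"x":-0.43,"y":0,"z":0.85,"wx":0,"wy":0,"wz":0,"jaw":9},{"x":0,"y":0,"z":0,"wx":0,"wy":0,"wz":0,"jaw":9}]}}

```text
time_s: 19.15
ee_pos: [0.5504, 0.2402, 0.0175]
eef_rot: [-3.136, -0.783, 1.327]
force: [-0.2, 0.2, -0.8]
grip_width: 0.0081
```

```bash
python3 w.py; python3 snap.py ag wrist,scene
python3 - <<'E'
import cv2
a=cv2.imread("pics/ag_scene.png")[130:280,290:480]
cv2.imwrite("pics/ag2.png",cv2.resize(a,None,fx=4,fy=4,interpolation=cv2.INTER_CUBIC))
E
```

```text
wall x 0.0273 y -0.0745 z 0.0175 tilt -0.7827594475165249 Fn 0.2 Ft -0.2 Fz -0.8
19.15 [0.5504 0.2402 0.0175] [-3.1356 -0.7828  1.3273] 0.008107999416622096 [-0.1519  0.2293 -0.7596] [-0.0164  0.5361  1.8346  1.0617  0.9083 -0.5242]
```

View pics/ag2.png

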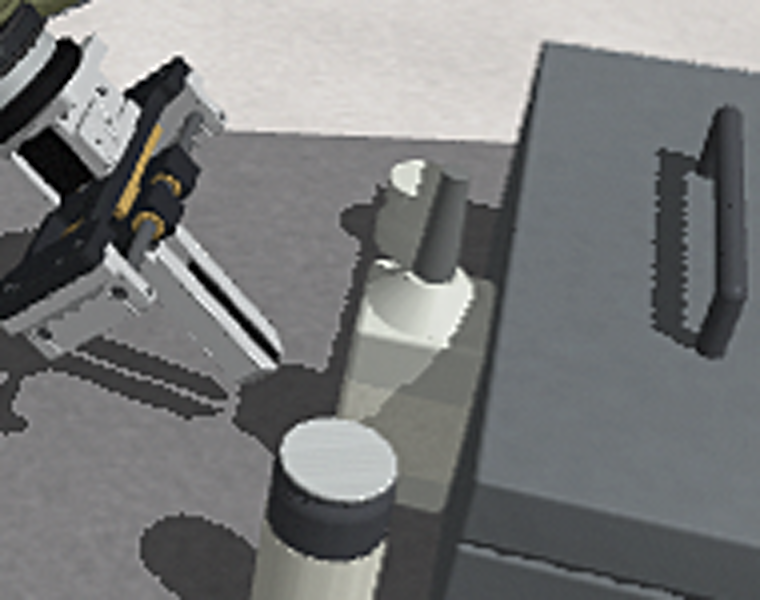

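View pics/ag_wrist.png

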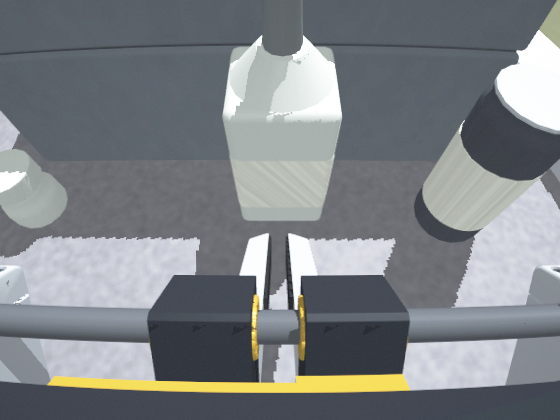

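Emit:
{"api": "carry_out", "payload": {"deltas": [{"x":0.18,"y":0.1,"z":0.18,"wx":0,"wy":0,"wz":0,"jaw":9},{"x":0.18,"y":0,"z":0.18,"wx":0,"wy":0,"wz":0,"jaw":9},{"x":0.18,"y":0,"z":0.18,"wx":0,"wy":0,"wz":0,"jaw":9},{"x":0.18,"y":0,"z":0.18,"wx":0,"wy":0,"wz":0,"jaw":9},{"x":0.1,"y":0,"z":0.1,"wx":0,"wy":0,"wz":0,"jaw":9},{"x":0,"y":0,"z":0,"wx":0,"wy":0,"wz":0,"jaw":9}]}}

```text
time_s: 19.75
ee_pos: [0.5594, 0.2623, 0.0208]
eef_rot: [3.141, -0.784, 1.332]
force: [0.1, 0.2, -0.2]
grip_width: 0.0083
```

Emit:
{"api": "carry_out", "payload": {"deltas": [{"x":0.07,"y":0,"z":0.07,"wx":0,"wy":0,"wz":0,"jaw":9},{"x":0.07,"y":0,"z":0.07,"wx":0,"wy":0,"wz":0,"jaw":9},{"x":0,"y":0,"z":0,"wx":0,"wy":0,"wz":0,"jaw":9}]}}

```text
time_s: 20.0
ee_pos: [0.5603, 0.2656, 0.0206]
eef_rot: [-3.142, -0.784, 1.331]
force: [0.3, -0.2, -0.1]
grip_width: 0.0086
```

```bash
python3 w.py; python3 snap.py ah wrist
```

```text
wall x 0.0309 y -0.0474 z 0.0206 tilt -0.7840231306935316 Fn -0.2 Ft 0.3 Fz -0.1
20.0 [0.5603 0.2656 0.0206] [-3.1416 -0.784   1.3308] 0.008613299638036366 [ 0.2561 -0.2402 -0.1158] [ 0.0339  0.5481  1.8037  1.0741  0.8839 -0.4859]
```

View pics/ah_wrist.png

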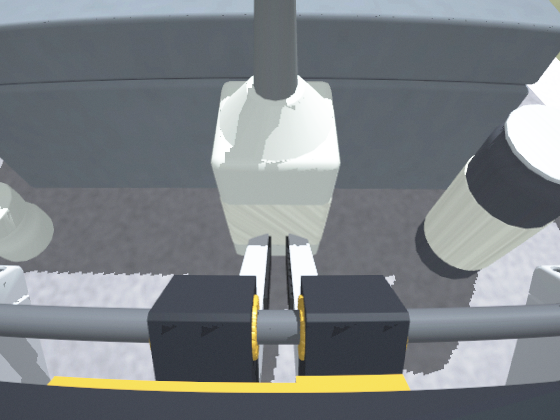

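Continue in small steps until the force rises.

Emit:
{"api": "carry_out", "payload": {"deltas": [{"x":0.07,"y":0,"z":0.07,"wx":0,"wy":0,"wz":0,"jaw":9},{"x":0.07,"y":0,"z":0.07,"wx":0,"wy":0,"wz":0,"jaw":9}]}}

```text
time_s: 20.22
ee_pos: [0.5614, 0.2693, 0.0205]
eef_rot: [-3.142, -0.784, 1.33]
force: [0.5, -0.2, 0.3]
grip_width: 0.0082
```

Emit:
{"api": "carry_out", "payload": {"deltas": [{"x":0.07,"y":0,"z":0.07,"wx":0,"wy":0,"wz":0,"jaw":9},{"x":0,"y":0,"z":0,"wx":0,"wy":0,"wz":0,"jaw":9}]}}

```text
time_s: 20.38
ee_pos: [0.5617, 0.2716, 0.0205]
eef_rot: [-3.141, -0.784, 1.331]
force: [0.5, -0.4, -0.8]
grip_width: 0.0089
```

Emit:
{"api": "carry_out", "payload": {"deltas": [{"x":0.07,"y":0,"z":0.07,"wx":0,"wy":0,"wz":0,"jaw":9},{"x":0,"y":0,"z":0,"wx":0,"wy":0,"wz":0,"jaw":9}]}}

```text
time_s: 20.55
ee_pos: [0.5622, 0.2729, 0.0204]
eef_rot: [3.141, -0.783, 1.331]
force: [-2.9, -4.8, 1.7]
grip_width: 0.0086
```

Emit:
{"api": "carry_out", "payload": {"deltas": [{"x":-0.1,"y":0,"z":-0.1,"wx":0,"wy":0,"wz":0,"jaw":9},{"x":-0.3,"y":0,"z":-0.3,"wx":0,"wy":0,"wz":0,"jaw":9},{"x":-0.6,"y":0,"z":-0.6,"wx":0,"wy":0,"wz":0,"jaw":9},{"x":-0.6,"y":0,"z":-0.6,"wx":0,"wy":0,"wz":0,"jaw":9},{"x":0,"y":0,"z":-0.9,"wx":0,"wy":0,"wz":0,"jaw":9},{"x":0,"y":0,"z":-0.9,"wx":0,"wy":0,"wz":0,"jaw":9},{"x":0,"y":0,"z":-0.9,"wx":0,"wy":0,"wz":0,"jaw":9},{"x":0,"y":0,"z":-0.9,"wx":0,"wy":0,"wz":0,"jaw":9},{"x":0,"y":0,"z":-0.5,"wx":0,"wy":0,"wz":0,"jaw":9},{"x":0,"y":0,"z":0,"wx":0,"wy":0,"wz":0,"jaw":9}]}}

```text
time_s: 21.38
ee_pos: [0.5383, 0.1715, 0.08]
eef_rot: [3.138, -0.784, 1.331]
force: [-1.1, 0.3, -0.8]
grip_width: 0.0082
```

```bash
python3 w.py; python3 snap.py ai wrist,scene,side
python3 - <<'E'
from h import *
np.set_printoptions(precision=4,suppress=True)
m=np.array([.5415,.319]);n=np.array([.2366,.9716]);t=np.array([.9716,-.2366])
for l in ["bottle_tip","bottle","can_mid","jar_mid","wheel_a","tape_roll"]:
  R=[]
  for c in ["scene","side","wrist"]:
    if c=="wrist" and not l.startswith("bottle"): continue
    for d in ctrl.mark_of(c,l)[:1]:
      print(l,c,round(d["conf"],2),d["position"]); R.append(ray(c,d["position"]))
  if len(R)>1:
    X,e=tri(R); print(X,np.array(e),"wall",(X[:2]-m)@t,(X[:2]-m)@n)
E
```

```text
wall x 0.0318 y -0.1440 z 0.0800 tilt -0.78430192124936 Fn -0.0 Ft -1.2 Fz -0.8
21.3833 [0.5383 0.1715 0.08  ] [ 3.1384 -0.7843  1.3315] 0.008246651467721602 [-1.1268  0.2642 -0.845 ] [-0.1575  0.3976  1.855   0.9425  1.0548 -0.478 ]
bottle_tip scene 0.66 [174.9, 405.0]
bottle_tip side 0.72 [333.4, 294.9]
[ 0.4562  0.1205 -0.0325] [0.2348 0.2348] wall -0.03591578448510426 -0.2130653416297514
bottle scene 0.82 [245.2, 387.4]
bottle side 0.46 [188.8, 246.1]
bottle wrist 0.83 [165.3, 276.9]
[0.5634 0.2822 0.0041] [0.0015 0.0005 0.002 ] wall 0.029961977262508342 -0.03060684663460346
can_mid scene 0.8 [268.7, 369.9]
jar_mid scene 0.72 [183.4, 395.8]
jar_mid side 0.94 [200.7, 167.8]
[0.3636 0.3197 0.0201] [0.0007 0.0007] wall -0.17304631215711788 -0.04138522288771828
wheel_a scene 0.8 [288.0, 243.0]
wheel_a side 0.81 [228.0, 351.8]
[ 0.6978  0.002  -0.0002] [0.0026 0.0026] wall 0.2268332034768818 -0.27103356820816593
tape_roll scene 0.62 [188.8, 189.7]
tape_roll side 0.61 [332.6, 294.6]
[ 0.418  -0.1846  0.0103] [0.0015 0.0015] wall -0.000860596266845582 -0.5184791023634261
```

View pics/ai_wrist.png

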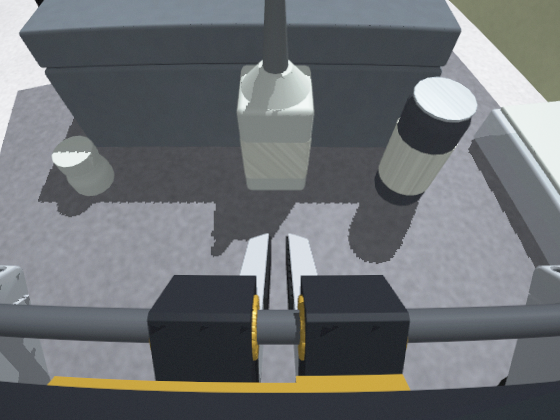

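View pics/ai_scene.png

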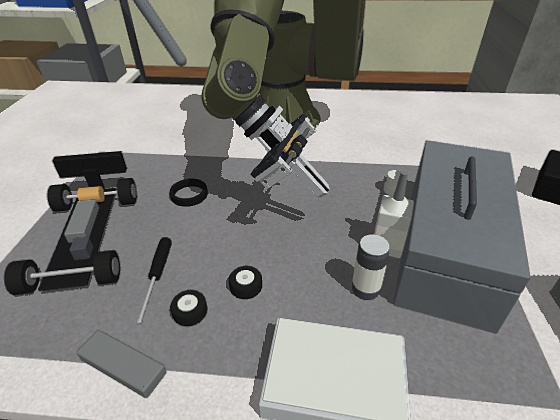

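View pics/ai_side.png

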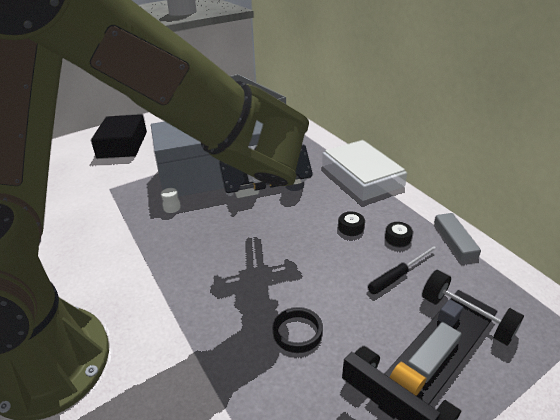

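```bash
python3 -c "
from station import ctrl
print(ctrl.hand_in())"
```

```text
the job is handed in; nothing more can be done
None
```

The bottle is standing upright on its foot, snug against the back of the toolbox and untouched. I handed the job in at about 22 s of the 50 s allowed.

**What I did**
1. I straddled the spout with the fingers and slid the bottle about 70 mm until its foot was braced on the wall. I turned it square on the way. The pushing force rose to about 19 N at contact.
2. I tilted the tool to about 45 degrees, put the fingertips under the spout end, and pushed it up and over. It was never gripped.
3. I nudged the body low down with about 5 N until it would go no further. Then I backed the fingers away.

**Last checks**
- **Foot position:** the three cameras put the foot centre 30.6 mm from the wall (30 mm is flush) and 30 mm along it from the middle.
- **Bystanders:** the jar, tyre and tape roll measured within about 10 mm of where they started, roughly the measurement scatter. The can was hidden from the side camera at the end, but it looks unmoved in the scene picture.

**What disagreed or was not measured**
- **Finger length:** in the pictures the fingers end about 30 mm short of the reported TCP. My first lift therefore passed over the spout without touching it. I corrected for this and repeated it.
- **Spout tip:** the final tip reading failed, because the side camera's detection landed on the tape roll. I judged it upright from the pictures and from an earlier tip reading of about 0.18 m high.
- **Half-up contact:** I had no direct reading of the bottle-to-wall force. The measured tip position stayed within about 2 mm of the path expected with the foot on the wall, at roughly 45, 54 and 61 degrees up from lying flat.
- **Force peak:** the tool briefly pressed on the shoulder with about 21 N, when the bottle was about 70 degrees up. I eased it off at once.

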